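# Stack the dead-weight check of a spring cartridge

## Robot

A 6-joint arm with a two-finger parallel gripper is mounted at the origin on a cart in front of the work surface, level with it; the furniture and walls round the work are solid. World frame = base frame: x ahead of the robot, y to its left, z up, the work surface at z = 0. Lengths are in m, angles in degrees, forces in N, time in s.
With the tool pointing down it reaches from about 0.35 to 0.875 m from the base axis. Payload 4.2 kg.
Tool frame: the origin (TCP) lies on the centre line of the jaws, within the pads' length; the fingertips stand 25 mm ahead of it and the grasp point (between the pads) lies 6 mm ahead of it (finger_overhang is the distance from the TCP to the fingertips, in m); z points along the fingers, y is the line along which they close (so a half turn about z gives the same grasp; the last joint's range is limited). The gripper opens to 87 mm and grips with 3 to 60 N. Pads are 19 mm wide; open, the fingers measure 117 mm over their backs; the gripper's body (75 mm by 190 mm) begins 51 mm behind the grasp point.
Start: joints at [82.655, 22.042, 0.453, 0, -68.411, -14.817], TCP at [0.236, 0.579, 0.248] pointing down, gripper open.
Joint ranges: [-179.83, 179.83], [-69.29, 118.12], [-61.27, 80.66], [-181.25, 117.63], [-171.15, -9.14], [-177.46, 177.46]. Speed limits (degrees/s): [159.86, 159.86, 180, 180, 180, 180].

## Interface

Orientations are given as a 3x3 rotation matrix whose columns are the frame's x, y, z axes.
In Python, from station import sense, capture, finish_job, spot_in, tip_of, finger_overhang gives the robot as it stands. The module is installed in compiled form; this text tells all that it offers.
- The arm moves only by the tool servo_tool, never from a script. Its arguments are lists of equal length, an entry for each row: "slide": the shift along the tool's x, y, z in m, a list of three; "spin": the turn about the tool's z in degrees; "grip": the closure, from 0 (fully open) to 1 (shut). A call has exactly 5 rows; each row is the pose to reach, as a shift and turn from the pose commanded when the call began, along the tool's axes at that moment; what a row does not reach only later rows make up. A row lasts 1/12 s, in which the tool goes at most 41.7 mm and 7.16 degrees, less where a joint would pass 70% of its speed; a pose out of reach is approached as far as the arm can. A call with a gripper value outside its range is refused whole. The fingers move at their own pace and stop on an object; the grip force is fixed at half the most. Time passes only in rows, so rows that repeat a pose let the fingers close, or fill a call up. It gives the time, the measured TCP pose, the force, the opening and the grip force at its end, in the units of the state.
- sense(): the state, without advancing time (a new reading comes with each control period).
- capture(name): name is "scene" or "top"; returns a dict with "pixels" (480x640x3 uint8, blue, green, red), "depth" (480x640 float32, m along the optical axis (not along the pixel's ray), 0 where there is no reading), "fx", "fy", "cx", "cy" (pixels), "k1" (the pictures are not rectified: a ray, as slopes to the right and down, at radius r is drawn at 1 + k1 r^2 times it, then the intrinsics apply), "R" (3x3) and "t" (3): a world point X has camera coordinates R X + t. Camera axes: x right, y down, z forward; pixel columns grow to the right and rows downward; lengths in m; the calibration is good to about 2 mm. A picture is of the moment at which its call begins.
- finish_job(): hands the job in; it is judged then, once.
Trained networks look in the newest picture that a camera, given by its name, has taken for a name from the list of things; names that differ only in an ending like _2 or _b are one class to them, and where a whole thing is asked for, a point or a joint stands for the part that bears it (a point fixed in the world has none). Each returns a list of dicts, best first, with "conf" (0 to 1); they miss things now and then, are a little off and sometimes report something else, mostly with a low value. They report only what shows in the picture. A call takes as long as a camera call. They do not tell look-alikes from the thing itself.
- spot_in(thing, camera): "point" ([x, y, z] in m, in world coordinates, good to about 4 mm: the middle of the surface that is visible of it).
- tip_of(thing, camera): "point" ([x, y, z] in m, in world coordinates, good to about 4 mm: a listed point, or the origin of a listed thing).
The state is a dict: "time_s": time; "joints": joint angles; "joint_velocities": joint speeds; "effort": joint torques, N m; "tcp_pos": TCP position; "ee_rot": TCP orientation; "wrist_force": force on the tool from outside, world axes, zero at the start; "moment": the same for the moment, N m; "gripper_width": opening from 0.0 (shut) to 1.0 (fully open); "gripper_force": force on a finger pad.
Only numpy, scipy, OpenCV 4.12 (cv2) and the standard library are available. Lean on these libraries where they do the work, as an engineer would, in place of code of your own. Each camera call takes 0.05 s, during which the arm holds its last target. There are 200 camera calls.

## Task

Set up the dead-weight check of the spring cartridge on the stand with the ring seat: first stand the cartridge upright in the ring, then put the cap over its top with the stem up, then slide the three ring weights down over the stem, largest at the bottom, then the middle one, then the smallest. Lower each part until it rests before you let go, rather than dropping it, and leave the finished column standing upright on its own.

Things in the scene. Friction and masses are not known exactly. Their poses are not given: they have to be found in the camera images.
- check_stand: Fixed stand: grey square base plate 110 x 110 x 12 mm with a dark upright ring at its centre. Origin at the centre of the plate's underside, z up. The ring's floor is the plate's top, 12 mm above the origin; the rim is 34 mm above the origin; 59 mm bore, flaring to 67 mm at the rim, 77 mm over the rim.
- spring_cartridge: Loose spring cartridge, the only one standing upright: black coil between two cream end discs, a rigid cylinder 52 mm diameter, 105 mm tall, about 0.34 kg. Origin at the centre of its underside, z up along its axis. It does not give when loaded; both ends are alike. Seated, its underside is 12 mm above the stand's origin.
- load_cap: Loose steel load cap standing on its skirt, about 0.25 kg: skirt 14 mm deep, 60 mm bore, 70 mm outside; above it a solid disc 70 mm wide, 14 to 22 mm above the origin; then a 16 mm stem to grip, 22 to 78 mm above the origin, tapered tip. Origin at the centre of the skirt's lower edge, z up. Seated, the disc rests on the cartridge; origin 103 mm above the stand's origin.
- large_weight: Loose large ring weight of steel, lying flat: 66 mm diameter, 20 mm thick, 26 mm bore right through, about 0.45 kg. Origin at the centre of its underside, z up along the bore. Seated, its underside is 125 mm above the stand's origin.
- medium_weight: Loose medium ring weight of steel, lying flat: 54 mm diameter, 16 mm thick, 26 mm bore right through, about 0.22 kg. Origin at the centre of its underside, z up along the bore. Seated, its underside is 145 mm above the stand's origin.
- small_weight: Loose small ring weight of steel, lying flat: 42 mm diameter, 14 mm thick, 26 mm bore right through, about 0.1 kg. Origin at the centre of its underside, z up along the bore. Seated, its underside is 161 mm above the stand's origin.
Things that resemble listed ones, but are neither listed nor needed, are in the scene too. Leave any blue or orange look-alike of the spring_cartridge alone.

How it is judged (in metres and radians):
On the way, in this order (a step that is already met when the one before it is completed fails the run):
1. the cartridge stands upright in the ring seat (z of spring_cartridge in the frame of check_stand between 0.007 and 0.017 m and horizontal distance between spring_cartridge and check_stand below 0.008 m and angle between spring_cartridge's own z axis and vertical below 0.12 rad), for 0.2 s.
2. the cap sits on the cartridge, stem up (z of load_cap in the frame of check_stand between 0.098 and 0.108 m and horizontal distance between load_cap and spring_cartridge below 0.01 m and angle between load_cap's own z axis and vertical below 0.12 rad), for 0.2 s.
3. the large weight lies on the cap, round the stem (z of large_weight in the frame of check_stand between 0.12 and 0.13 m and horizontal distance between large_weight and load_cap below 0.01 m and angle between large_weight's own z axis and vertical below 0.12 rad), for 0.2 s.
4. the medium weight lies on the large one, round the stem (z of medium_weight in the frame of check_stand between 0.14 and 0.15 m and horizontal distance between medium_weight and load_cap below 0.01 m and angle between medium_weight's own z axis and vertical below 0.12 rad), for 0.2 s.
5. the small weight lies on the medium one, round the stem (z of small_weight in the frame of check_stand between 0.156 and 0.166 m and horizontal distance between small_weight and load_cap below 0.01 m and angle between small_weight's own z axis and vertical below 0.12 rad), for 0.2 s.
At the end, for the whole second after the job is handed in: Cartridge in the ring (within 8 mm of its centre), cap on it stem up (10 mm off its axis), large, medium and small weight round the stem in that order from below (10 mm off the cap's axis); each within 5 mm of seated height and 0.12 rad of upright; all released and at rest (all of step 1 and all of step 2 and all of step 3 and all of step 4 and all of step 5 and linear speed of each of spring_cartridge, load_cap, large_weight, medium_weight, small_weight below 0.02 m/s); the robot touches nothing.
It fails at once if a part drops on to the column (moves faster than 0.6 m/s over the stand) ((horizontal distance between spring_cartridge and check_stand below 0.015 m and height (world z) of spring_cartridge below 0.25 m and linear speed of spring_cartridge above 0.6 m/s) or (horizontal distance between load_cap and check_stand below 0.015 m and height (world z) of load_cap below 0.25 m and linear speed of load_cap above 0.6 m/s) or (horizontal distance between large_weight and check_stand below 0.015 m and height (world z) of large_weight below 0.25 m and linear speed of large_weight above 0.6 m/s) or (horizontal distance between medium_weight and check_stand below 0.015 m and height (world z) of medium_weight below 0.25 m and linear speed of medium_weight above 0.6 m/s) or (horizontal distance between small_weight and check_stand below 0.015 m and height (world z) of small_weight below 0.25 m and linear speed of small_weight above 0.6 m/s)).
It also fails if it takes over 141 s, if anything falls off the work surface, if the arm or the gripper's body presses on something with over 40 N, if the wrist force passes 120 N, or if a joint passes its speed limit or range.

## Working session

There is one attempt and no reset: what is moved stays moved. The work goes in short steps, Python scripts to look and compute and a tool call to move; the robot and the scene stay as the last step left them, time stands still between calls to the robot, and variables do not carry over. Pictures are saved under pics/ and viewed, at most 14 in all, crops included, and the job is handed in when it is done.

Besides the shell and the picture viewer there is one more tool, called after "Call:" as name([rows], argument=value, ...), one row to a line, values as JSON. servo_tool: Moves the arm, as the interface text tells. Its arguments: {"type":"object","properties":{"slide":{"type":"array"},"spin":{"type":"array"},"grip":{"type":"array"}},"required":["slide","spin","grip"]}

```bash
mkdir -p pics
cat > h.py <<'E'
import numpy as np, cv2
from station import *
def w(c,u,v,d=None):
    x=(u-c["cx"])/c["fx"];y=(v-c["cy"])/c["fy"];a,b=x,y
    for _ in range(10):
        s=1+c["k1"]*(a*a+b*b);a,b=x/s,y/s
    if d is None:d=c["depth"][int(v),int(u)]
    return np.array(c["R"]).T@(np.array([a*d,b*d,d])-np.array(c["t"]))
def px(c,X):
    p=np.array(c["R"])@X+np.array(c["t"]);a,b=p[:2]/p[2];s=1+c["k1"]*(a*a+b*b)
    return np.round([a*s*c["fx"]+c["cx"],b*s*c["fy"]+c["cy"]]).astype(int)
E
python3 - <<'E'
from h import *
s=sense();print(s["tcp_pos"],np.round(s["ee_rot"],3),s["gripper_width"],finger_overhang)
for n in("scene","top"):
    c=capture(n);cv2.imwrite(f"pics/{n}0.png",c["pixels"]);print(n,np.round(-np.array(c["R"]).T@c["t"],3))
    for t in("check_stand","spring_cartridge","load_cap","large_weight","medium_weight","small_weight"):
        for f in(spot_in,tip_of):
            for r in f(t,n)[:4]:print(t,f.__name__[:4],round(r["conf"],2),np.round(r["point"],3),px(c,np.array(r["point"])))
E
```

```text
[0.23554636 0.57830466 0.24643835] [[ 0.926 -0.377 -0.001]
 [-0.377 -0.926 -0.002]
 [ 0.     0.002 -1.   ]] 1.00048174993737 0.025
scene [-0.073 -0.878  0.558]
check_stand call 0.78 [0.522 0.376 0.016] [248 200]
check_stand call 0.8 [0.552 0.367 0.002] [258 203]
spring_cartridge call 0.93 [ 0.361 -0.474  0.066] [402 354]
spring_cartridge call 0.87 [ 0.443 -0.48   0.063] [440 338]
spring_cartridge call 0.6 [ 0.427 -0.383  0.09 ] [394 301]
spring_cartridge call 0.16 [ 0.547 -0.36   0.023] [428 304]
spring_cartridge call 0.96 [ 0.453 -0.468  0.   ] [435 361]
spring_cartridge call 0.9 [ 0.35  -0.361 -0.   ] [350 351]
spring_cartridge call 0.71 [ 0.436 -0.38   0.001] [393 338]
spring_cartridge call 0.61 [ 0.371 -0.463 -0.   ] [398 379]
load_cap call 0.79 [ 0.546 -0.359  0.02 ] [427 305]
load_cap call 0.75 [0.522 0.376 0.015] [248 200]
load_cap call 0.64 [ 0.552 -0.357 -0.002] [428 312]
large_weight call 0.85 [ 0.552 -0.215  0.017] [381 275]
large_weight call 0.75 [ 0.561 -0.206 -0.002] [381 280]
small_weight call 0.51 [ 0.418 -0.212  0.006] [332 298]
small_weight call 0.39 [ 0.547 -0.362 
[... 311 characters left out ...]
03] [494 231]
spring_cartridge call 0.85 [ 0.352 -0.352  0.106] [446 277]
spring_cartridge call 0.75 [ 0.438 -0.371  0.103] [454 238]
spring_cartridge call 0.91 [ 0.373 -0.465  0.002] [483 267]
spring_cartridge call 0.72 [ 0.349 -0.363 -0.001] [440 277]
spring_cartridge call 0.64 [ 0.437 -0.381 -0.   ] [448 241]
spring_cartridge call 0.64 [ 0.457 -0.471 -0.002] [485 233]
load_cap call 0.8 [ 0.551 -0.352  0.026] [439 192]
load_cap call 0.6 [ 0.55  -0.355  0.001] [438 194]
large_weight call 0.85 [ 0.555 -0.204  0.022] [376 190]
large_weight call 0.86 [ 0.553 -0.201  0.001] [374 192]
medium_weight call 0.53 [ 0.392  0.211 -0.002] [203 256]
small_weight call 0.63 [ 0.419 -0.21  -0.002] [378 247]
```

View pics/scene0.png

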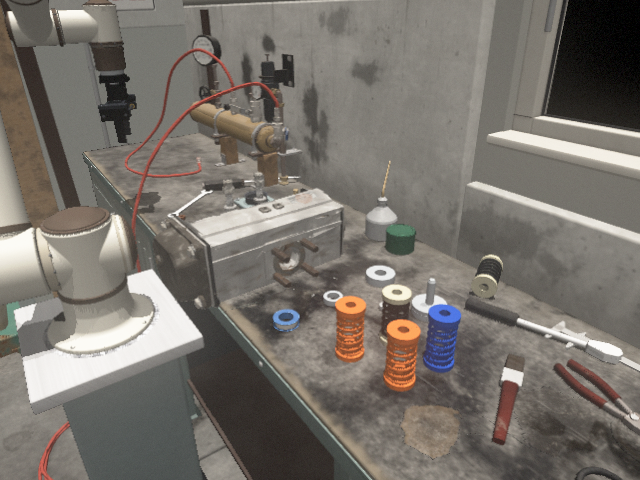

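View pics/top0.png

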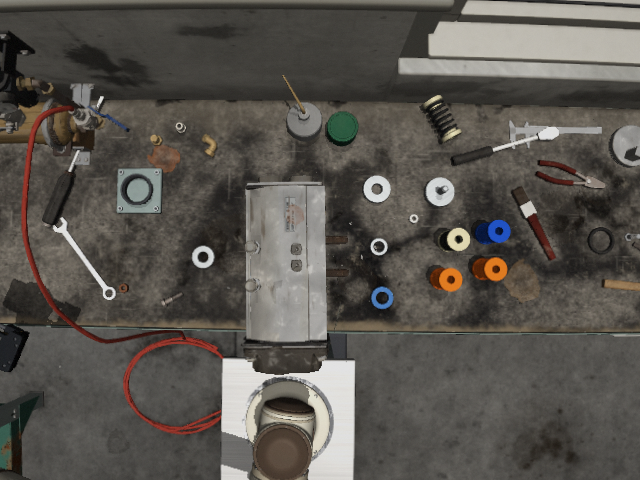

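The top view shows the stand at (140,190), the cap at (439,191), and steel rings at (376,189), (379,246) and (203,257). There is a metal block at (287,262). Cartridge candidates in the top view:
- **Cream/black, standing (457,239):** this fits, as the only cream and black one that is upright.
- **Cream/black, lying (440,120):** lying down, so not it.
- **Orange (447,279) and (490,268), blue (493,232):** coloured look-alikes, to be left alone.

Next I'll measure each part and confirm in a crop.

```bash
cat >> h.py <<'E'
def cloud(c):
    v,u=np.mgrid[0:480,0:640];d=c["depth"]
    n=cv2.undistortPoints(np.stack([u,v],-1).reshape(-1,1,2).astype(np.float64),np.array([[c["fx"],0,c["cx"]],[0,c["fy"],c["cy"]],[0,0,1.]]),np.array([c["k1"],0,0,0.]))
    n=n.reshape(480,640,2);P=np.dstack([n,np.ones((480,640))])*d[...,None]
    W=(P-np.array(c["t"]))@np.array(c["R"]);W[d==0]=np.nan
    return W
E
cat > m.py <<'E'
from h import *
import sys
G=dict(stand=(.547,.366,.034,.05),cart=(.437,-.375,.105,.04),cap=(.55,-.354,.022,.05),stem=(.55,-.354,.078,.03),large=(.554,-.203,.02,.05),medium=(.392,.211,.016,.045),small=(.419,-.211,.014,.035))
if __name__=="__main__":
  for n in("top","scene"):
    c=capture(n);W=cloud(c)
    for k,(x,y,z,r) in G.items():
        m=(np.hypot(W[...,0]-x,W[...,1]-y)<r)&(W[...,2]>max(z-.007,.007))&(W[...,2]<z+.012)
        Q=W[m]
        if len(Q)<8: print(n,k,len(Q));continue
        (a,b),rad=cv2.minEnclosingCircle(Q[:,:2].astype(np.float32))
        h=np.linalg.lstsq(np.c_[Q[:,:2],np.ones(len(Q))],(Q[:,:2]**2).sum(1),rcond=None)[0]
        print(n,k,len(Q),"circ",np.round([a,b,rad],4),"mean",np.round(Q.mean(0),4),"mid",np.round((Q.min(0)+Q.max(0))/2,4),"zmed",round(np.median(Q[:,2]),4))
    if n=="top":
        for nm,X in(("block",(.15,.62,-.14,.13)),("near stand",(.44,.65,.26,.48)),("route",(.4,.66,-.5,.45)),("left",(.3,.7,.45,.65))):
            m=(W[...,0]>X[0])&(W[...,0]<X[1])&(W[...,1]>X[2])&(W[...,1]<X[3]);Q=W[m];print(nm,np.round(np.nanmax(Q[:,2]),3),[np.round((q:=Q[Q[:,2]>.05]).min(0),3),np.round(q.max(0),3)] if (Q[:,2]>.05).any() else "")
        cv2.imwrite("pics/crop1.png",cv2.resize(np.hstack([c["pixels"][160:310,340:520],c["pixels"][160:310,110:230]]),None,fx=2.6,fy=2.6,interpolation=3))
E
python3 m.py
```

```text
top stand 288 circ [0.5491 0.3704 0.039 ] mean [0.5512 0.3733 0.0333] mid [0.5494 0.37   0.0336] zmed 0.0333
top cart 396 circ [ 0.4351 -0.3784  0.027 ] mean [ 0.4359 -0.3776  0.1057] mid [ 0.4361 -0.3781  0.105 ] zmed 0.1059
top cap 598 circ [ 0.554  -0.3551  0.0359] mean [ 0.5528 -0.3542  0.0229] mid [ 0.5536 -0.3557  0.0234] zmed 0.023
top stem 34 circ [ 0.5532 -0.354   0.0075] mean [ 0.5532 -0.3537  0.0773] mid [ 0.5541 -0.3535  0.0778] zmed 0.0772
top large 512 circ [ 0.5583 -0.2049  0.0333] mean [ 0.5578 -0.2047  0.0206] mid [ 0.5585 -0.205   0.0209] zmed 0.0205
top medium 307 circ [0.3935 0.2089 0.0308] mean [0.3902 0.2064 0.0163] mid [0.393  0.2071 0.0165] zmed 0.0162
top small 174 circ [ 0.4215 -0.2102  0.029 ] mean [ 0.4203 -0.2108  0.0139] mid [ 0.4204 -0.2107  0.0138] zmed 0.014
block 0.218 [array([ 0.15 , -0.137,  0.054]), array([0.576, 0.098, 0.218])]
near stand 0.36 [array([0.507, 0.336, 0.143]), array([0.65, 0.48, 0.36])]
route 0.356 [array([ 0.4  , -0.497,  0.05 ]), array([0.66 , 0.45 , 0.356])]
left 0.363 [array([0.3 , 0.45, 0.05]), array([0.7  , 0.639, 0.363])]
scene stand 63 circ [0.5431 0.3692 0.0402] mean [0.5425 0.3763 0.0309] mid [0.5434 0.3704 0.0316] zmed 0.0311
scene cart 425 circ [ 0.4354 -0.3799  0.0277] mean [ 0.4322 -0.3826  0.1031] mid [ 0.4341 -0.3802  0.1022] zmed 0.1035
scene cap 408 circ [ 0.5511 -0.357   0.0357] mean [ 0.5458 -0.3534  0.0214] mid [ 0.5511 -0.3519  0.0245] zmed 0.021
scene stem 35 circ [ 0.5512 -0.357   0.0079] mean [ 0.5491 -0.3587  0.0748] mid [ 0.5504 -0.3571  0.0747] zmed 0.0753
scene large 362 circ [ 0.5558 -0.206   0.035 ] mean [ 0.5534 -0.2094  0.0182] mid [ 0.5552 -0.2064  0.0171] zmed 0.0187
scene medium 0
scene small 142 circ [ 0.4184 -0.2129  0.0215] mean [ 0.4171 -0.2116  0.0115] mid [ 0.4183 -0.2133  0.0111] zmed 0.0121
```

View pics/crop1.png

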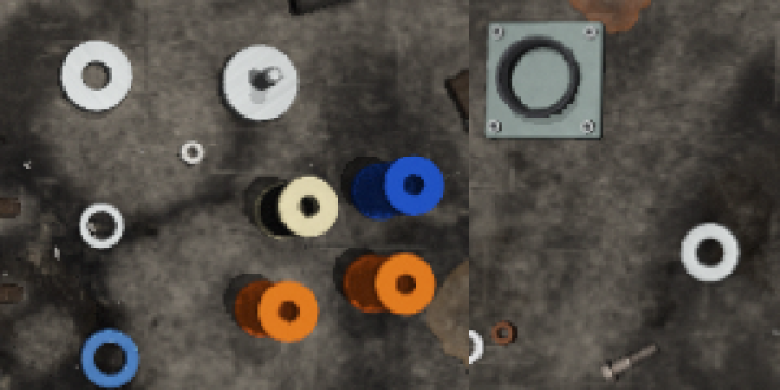

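The crop shows, at crop pixels: cream/black cartridge upright (308,206), cap (260,82), large ring (96,75), small ring (101,226), medium ring (709,252) and stand ring (543,77). The blue ring, blue and orange cartridges and washer are look-alikes. I'll check the obstacles near the stand and refine the stand and medium-weight positions.

Run:
```python
from h import *
from m import G
c=capture("top");W=cloud(c)
H=W[...,2]
m=((H>.05)&(W[...,0]>.2)).astype(np.uint8)
n,l,s,ce=cv2.connectedComponentsWithStats(m)
for i in range(1,n):
    if s[i,4]>12:
        Q=W[l==i];print(s[i],"min",np.round(Q.min(0),3),"max",np.round(Q.max(0),3))
# plate: greenish grey top at z~.012
m=(np.hypot(W[...,0]-.547,W[...,1]-.366)<.09)&(H>.009)&(H<.016)
m=cv2.morphologyEx(m.astype(np.uint8),cv2.MORPH_OPEN,np.ones((3,3)))
n,l,s,ce=cv2.connectedComponentsWithStats(m);i=1+np.argmax(s[1:,4]);r=cv2.minAreaRect(W[l==i][:,:2].astype(np.float32));print("plate",s[i],r)
for k in("large","medium","small"):
    x,y,z,rr=G[k]
    m=((np.hypot(W[...,0]-x,W[...,1]-y)<rr)&(H>.006)).astype(np.uint8)
    n,l,s,ce=cv2.connectedComponentsWithStats(m);i=1+np.argmax(s[1:,4]);Q=W[l==i];print(k,cv2.minEnclosingCircle(Q[:,:2].astype(np.float32)),Q.mean(0))
    hsv=c["pixels"].min(2)
    v,u=np.mgrid[0:480,0:640];p=px(c,np.array([x,y,z]));m=(np.hypot(u-p[0],v-p[1])<rr*480)&(hsv>150)
    cu,cv_=u[m].mean(),v[m].mean();print("  colour",m.sum(),cu,cv_,np.round(w(c,cu,cv_,(np.array(c["R"])@[x,y,z]+c["t"])[2]),4))
```

```text
[    0     0   640   334 67446] min [ 0.208 -0.839  0.05 ] max [0.89  0.642 0.613]
[435 105   7   6  13] min [ 0.743 -0.353  0.05 ] max [ 0.755 -0.339  0.057]
[327 111  32  32 749] min [ 0.663 -0.157  0.05 ] max [ 0.736 -0.084  0.063]
[448 130  11   8  41] min [ 0.677 -0.392  0.05 ] max [ 0.696 -0.369  0.058]
[629 146  11  13 103] min [ 0.638 -0.833  0.05 ] max [ 0.664 -0.811  0.082]
[  241   175   109   173 13851] min [ 0.2   -0.137  0.054] max [0.576 0.099 0.217]
[439 185   9   9  54] min [ 0.546 -0.361  0.051] max [ 0.561 -0.346  0.084]
[481 220  30  23 504] min [ 0.431 -0.497  0.05 ] max [ 0.48  -0.443  0.112]
[442 228  28  23 483] min [ 0.412 -0.404  0.05 ] max [ 0.461 -0.351  0.114]
[635 234   5   5  18] min [ 0.447 -0.832  0.051] max [ 0.456 -0.822  0.058]
[479 258  28  22 489] min [ 0.348 -0.487  0.05 ] max [ 0.395 -0.436  0.114]
[434 268  28  24 467] min [ 0.32  -0.386  0.05 ] max [ 0.371 -0.334  0.113]
[  0 323  30  32 719] min [0.2   0.477 0.292] max [0.254 0.539 0.341]
plate [128 181  18  17 158] ((0.5500892996788025, 0.37166261672973633), (0.04452022537589073, 0.0377180315554142), 83.17854309082031)
large ((0.5591084957122803, -0.2055158168077469), 0.03560185432434082) [ 0.55706237 -0.20429169  0.02049513]
  colour 453 376.69315673289185 188.50993377483445 [ 0.5582 -0.2051  0.0202]
medium ((0.38697516918182373, 0.2073155790567398), 0.03108026273548603) [0.38970423 0.20569249 0.01628203]
  colour 272 202.5110294117647 256.5625 [0.3904 0.2074 0.0159]
small ((0.42007189989089966, -0.21246342360973358), 0.022242063656449318) [ 0.42045907 -0.21109693  0.01436624]
  colour 110 378.54545454545456 246.45454545454547 [ 0.4204 -0.2112  0.0141]
```

Run:
```python
from h import *
c=capture("top");W=cloud(c);H=W[...,2]
m=(W[...,0]>.3)&(W[...,0]<.68)&(W[...,1]>.1)&(W[...,1]<.56)&(H>.05)
m=m&~((W[...,1]<.11))
v,u=np.nonzero(m)
g={}
for a,b in zip(u,v):
    X=W[b,a];g.setdefault((round(X[0]/.04),round(X[1]/.04)),[]).append((X[2],a,b))
for k in sorted(g):print(np.round(np.array(k)*.04,2),len(g[k]),np.round(np.min([q[0] for q in g[k]]),3),np.round(np.max([q[0] for q in g[k]]),3),g[k][0][1:])
m=(np.hypot(W[...,0]-.549,W[...,1]-.370)<.1)&(H>.004)&(H<.045)
v,u=np.nonzero(m);r=cv2.minAreaRect(np.stack([u,v],1).astype(np.float32));print(r, w(c,*r[0],(np.array(c["R"])@[.549,.37,.012]+c["t"])[2]))
```

```text
[0.32 0.48] 74 0.19 0.241 (np.int64(37), np.int64(278))
[0.32 0.52] 47 0.197 0.239 (np.int64(35), np.int64(278))
[0.36 0.48] 58 0.233 0.275 (np.int64(30), np.int64(258))
[0.36 0.52] 59 0.23 0.273 (np.int64(28), np.int64(258))
[0.4  0.48] 84 0.265 0.301 (np.int64(25), np.int64(237))
[0.4  0.52] 47 0.27 0.3 (np.int64(22), np.int64(237))
[0.44 0.48] 116 0.291 0.32 (np.int64(21), np.int64(215))
[0.44 0.52] 22 0.297 0.312 (np.int64(21), np.int64(219))
[0.48 0.48] 124 0.313 0.335 (np.int64(23), np.int64(193))
[0.52 0.48] 121 0.327 0.347 (np.int64(26), np.int64(171))
[0.56 0.48] 128 0.335 0.355 (np.int64(27), np.int64(149))
[0.6  0.44] 18 0.35 0.358 (np.int64(35), np.int64(127))
[0.6  0.48] 121 0.117 0.36 (np.int64(33), np.int64(127))
[0.6  0.52] 62 0.114 0.146 (np.int64(59), np.int64(150))
[0.64 0.32] 20 0.201 0.218 (np.int64(125), np.int64(126))
[0.64 0.36] 15 0.211 0.219 (np.int64(121), np.int64(124))
[0.64 0.4 ] 19 0.182 0.233 (np.int64(85), np.int64(122))
[0.64 0.44] 244 0.16 0.361 (np.int64(49), np.int64(109))
[0.64 0.48] 481 0.05 0.359 (np.int64(34), np.int64(124))
[0.64 0.52] 439 0.05 0.216 (np.int64(41), np.int64(125))
[0.64 0.56] 115 0.149 0.245 (np.int64(17), np.int64(122))
[0.68 0.36] 57 0.204 0.218 (np.int64(106), np.int64(115))
[0.68 0.4 ] 217 0.168 0.285 (np.int64(73), np.int64(108))
[0.68 0.44] 233 0.152 0.331 (np.int64(61), np.int64(106))
[0.68 0.48] 303 0.05 0.214 (np.int64(52), np.int64(116))
[0.68 0.52] 219 0.204 0.341 (np.int64(2), np.int64(99))
[0.68 0.56] 262 0.202 0.34 (np.int64(0), np.int64(99))
((139.30191040039062, 191.04791259765625), (77.49349975585938, 80.03704833984375), 42.709388732910156) [0.54626216 0.366499   0.01183405]
```

Run:
```python
from h import *
for n in("top","scene"):
    c=capture(n);W=cloud(c);X,Y,H=W[...,0],W[...,1],W[...,2]
    for y0 in(.29,.33,.37,.41,.45):
        q=W[(abs(Y-y0)<.02)&(X>.45)&(H>.09)&(X<.8)]
        print(n,"y",y0,[ (lo,len(s),np.round(s[s[:,0].argmin()],3)) for lo in(.09,.2,.25) if len(s:=q[q[:,2]>lo])])
    for x0 in(.51,.53,.55,.57,.59,.61):
        q=W[(abs(X-x0)<.01)&(Y>.2)&(H>.09)&(Y<.7)]
        if len(q):print(n,"x",x0,len(q),np.round(q[q[:,1].argmin()],3))
    if n=="scene":
        cv2.imwrite("pics/st.png",cv2.resize(c["pixels"][60:240,150:350],None,fx=3.2,fy=3.2,interpolation=3));print(px(c,np.array([.548,.368,.012])),px(c,np.array([.64,.36,.21])))
```

```text
top y 0.29 [(0.09, 1881, array([0.733, 0.291, 0.603])), (0.2, 1581, array([0.733, 0.291, 0.603])), (0.25, 1425, array([0.733, 0.291, 0.603]))]
top y 0.33 [(0.09, 1905, array([0.647, 0.338, 0.207])), (0.2, 1613, array([0.647, 0.338, 0.207])), (0.25, 1414, array([0.733, 0.311, 0.592]))]
top y 0.37 [(0.09, 1934, array([0.658, 0.353, 0.214])), (0.2, 1653, array([0.658, 0.353, 0.214])), (0.25, 1427, array([0.733, 0.384, 0.589]))]
top y 0.41 [(0.09, 2139, array([0.655, 0.42 , 0.184])), (0.2, 1780, array([0.656, 0.424, 0.223])), (0.25, 1304, array([0.661, 0.43 , 0.32 ]))]
top y 0.45 [(0.09, 2201, array([0.554, 0.47 , 0.346])), (0.2, 1631, array([0.554, 0.47 , 0.346])), (0.25, 1446, array([0.554, 0.47 , 0.346]))]
top x 0.51 60 [0.52  0.477 0.339]
top x 0.53 61 [0.539 0.474 0.336]
top x 0.55 63 [0.558 0.47  0.346]
top x 0.57 64 [0.578 0.466 0.349]
top x 0.59 61 [0.597 0.462 0.355]
top x 0.61 140 [0.618 0.456 0.353]
scene y 0.29 [(0.09, 1345, array([0.773, 0.304, 0.367])), (0.2, 1092, array([0.773, 0.304, 0.367])), (0.25, 966, array([0.773, 0.304, 0.367]))]
scene y 0.33 [(0.09, 1292, array([0.643, 0.333, 0.209])), (0.2, 1053, array([0.643, 0.333, 0.209])), (0.25, 923, array([0.772, 0.343, 0.453]))]
scene y 0.37 [(0.09, 1188, array([0.656, 0.353, 0.212])), (0.2, 962, array([0.656, 0.353, 0.212])), (0.25, 846, array([0.772, 0.378, 0.339]))]
scene y 0.41 [(0.09, 1493, array([0.65 , 0.425, 0.193])), (0.2, 1165, array([0.65 , 0.423, 0.219])), (0.25, 898, array([0.655, 0.427, 0.31 ]))]
scene y 0.45 [(0.09, 1422, array([0.539, 0.469, 0.338])), (0.2, 1041, array([0.539, 0.469, 0.338])), (0.25, 924, array([0.539, 0.469, 0.338]))]
scene x 0.51 25 [0.517 0.472 0.334]
scene x 0.53 24 [0.539 0.469 0.338]
scene x 0.55 25 [0.551 0.466 0.34 ]
scene x 0.57 25 [0.579 0.461 0.344]
scene x 0.59 24 [0.599 0.453 0.354]
scene x 0.61 84 [0.618 0.449 0.347]
[256 200] [279 134]
```

View pics/st.png

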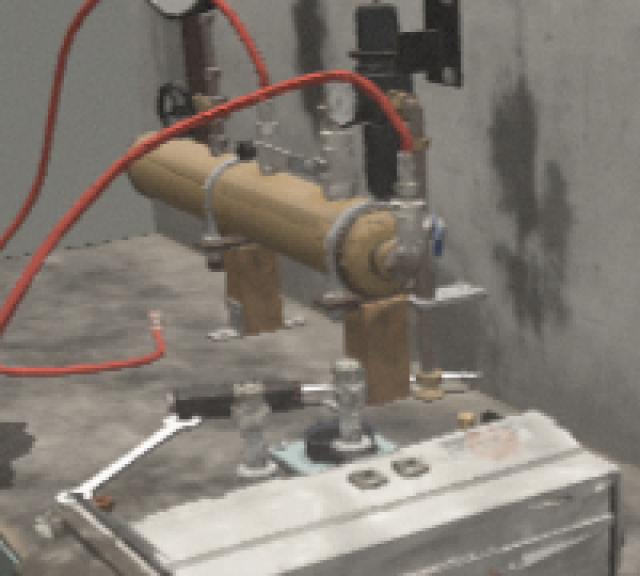

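Measured: the hose arch is at y≥0.466 (z≈0.34) and the valve handle is at (0.645,0.335,0.21), both beside the stand. I'll keep the jaw axis at world angle 130° throughout, which clears both and also avoids the neighbours at the cartridge. First I'll lift and spin.

Call:
servo_tool([
  [0,0,-0.04],
  [0,0,-0.08],
  [0,0,-0.12],
  [0,0,-0.15],
  [0,0,-0.18],
], spin=[7,14,21,28,35], grip=[0,0,0,0,0])

```text
time_s: 2.02
tcp_pos: [0.2357, 0.5786, 0.4303]
ee_rot: [[0.537, -0.843, 0.0], [-0.843, -0.537, 0.002], [-0.002, -0.002, -1.0]]
wrist_force: [-0.3, -0.2, 0.0]
gripper_width: 0.997
gripper_force: 0.0
```

```bash
cat > d.py <<'E'
import sys,numpy as np
from station import sense
s=sense();R=np.array(s["ee_rot"]);p=np.array(s["tcp_pos"])
print(np.round(p,4),"yaw_y",np.round(np.degrees(np.arctan2(R[1,1],R[0,1])),2),"tilt",np.round(R[2],3),"F",np.round(s["wrist_force"],1),"w",np.round(s["gripper_width"],3),"gf",np.round(s["gripper_force"],1),"t",round(s["time_s"],1),"j",np.round(s["joints"],0))
a=list(map(float,sys.argv[1:]))
for i in range(0,len(a),3):print(np.round(R.T@(np.array(a[i:i+3])-p),4))
E
python3 d.py .36 .3 .43 .5 0 .43 .435 -.379 .43
```

```text
[0.2357 0.5786 0.4303] yaw_y -147.51 tilt [-0.002 -0.002 -1.   ] F [-0.3 -0.2  0. ] w 0.997 gf 0.0 t 2.0 j [ 83.  19.  21.   0. -92. -50.]
[ 3.017e-01  4.480e-02 -3.000e-04]
[ 0.6299  0.0879 -0.0009]
[ 0.9147  0.3463 -0.0018]
```

Call:
servo_tool([
  [0.04,0.006,0],
  [0.08,0.012,0],
  [0.12,0.018,0],
  [0.16,0.024,0],
  [0.2,0.03,0],
], spin=[7,14,21,28,35], grip=[0,0,0,0,0])

```text
time_s: 2.43
tcp_pos: [0.3193, 0.3926, 0.4277]
ee_rot: [[-0.043, -0.999, 0.0], [-0.999, 0.043, 0.0], [-0.0, -0.0, -1.0]]
wrist_force: [1.5, -0.3, 0.4]
gripper_width: 1.004
gripper_force: 0.0
```

```bash
python3 d.py .36 .3 .43 .5 0 .43 .435 -.379 .43
```

```text
[0.3193 0.3926 0.4277] yaw_y 177.53 tilt [-0. -0. -1.] F [ 1.5 -0.3  0.4] w 1.004 gf 0.0 t 2.4 j [ 69.   6.   4.   0. -88. -72.]
[ 0.0908 -0.0447 -0.0023]
[ 0.3845 -0.1975 -0.0024]
[ 0.7659 -0.1488 -0.0025]
```

Next heads toward (0.5,0).

Call:
servo_tool([
  [0.036,-0.018,0],
  [0.072,-0.037,0],
  [0.108,-0.055,0],
  [0.144,-0.073,0],
  [0.18,-0.092,0],
], spin=[7,14,21,28,35], grip=[0,0,0,0,0])

```text
time_s: 2.85
tcp_pos: [0.4042, 0.2091, 0.4281]
ee_rot: [[-0.608, -0.794, 0.001], [-0.794, 0.608, 0.001], [-0.001, -0.0, -1.0]]
wrist_force: [1.5, -0.1, -0.4]
gripper_width: 0.996
gripper_force: 0.0
```

```bash
python3 d.py .5 0 .43 .435 -.379 .43
```

```text
[0.4042 0.2091 0.4281] yaw_y 142.53 tilt [-0.001 -0.    -1.   ] F [ 1.5 -0.1 -0.4] w 0.996 gf 0.0 t 2.9 j [ 48.   0.  -2.   0. -88. -85.]
[ 0.1077 -0.2032 -0.002 ]
[ 0.4481 -0.3822 -0.0025]
```

Call:
servo_tool([
  [0.03,-0.026,0],
  [0.06,-0.052,0],
  [0.09,-0.078,0],
  [0.12,-0.104,0],
  [0.15,-0.13,0],
], spin=[6,12.5,12.5,12.5,12.5], grip=[0,0,0,0,0])

```text
time_s: 3.27
tcp_pos: [0.4165, 0.0112, 0.428]
ee_rot: [[-0.762, -0.648, 0.001], [-0.648, 0.762, 0.001], [-0.001, -0.0, -1.0]]
wrist_force: [1.3, -0.4, -0.1]
gripper_width: 1.005
gripper_force: 0.0
```

```bash
python3 d.py .435 -.379 .30
```

```text
[0.4165 0.0112 0.428 ] yaw_y 130.37 tilt [-0.001 -0.    -1.   ] F [ 1.3 -0.4 -0.1] w 1.005 gf 0.0 t 3.3 j [ 24.  -4.  -6.   0. -88. -74.]
[ 0.2388 -0.3092  0.1279]
```

Call:
servo_tool([
  [0.025,-0.032,0],
  [0.05,-0.064,0],
  [0.074,-0.096,0],
  [0.098,-0.127,0],
  [0.122,-0.158,0],
], spin=[0,0,0,0,0], grip=[0,0,0,0,0])

```text
time_s: 3.68
tcp_pos: [0.4258, -0.1883, 0.428]
ee_rot: [[-0.762, -0.647, 0.001], [-0.647, 0.762, -0.0], [-0.001, -0.001, -1.0]]
wrist_force: [0.8, 0.7, 0.6]
gripper_width: 1.001
gripper_force: 0.0
```

Call:
servo_tool([
  [0.023,-0.03,0.02],
  [0.046,-0.06,0.04],
  [0.069,-0.09,0.06],
  [0.092,-0.12,0.08],
  [0.115,-0.149,0.1],
], spin=[0,0,0,0,0], grip=[0,0,0,0,0])

```text
time_s: 4.1
tcp_pos: [0.4347, -0.372, 0.3291]
ee_rot: [[-0.762, -0.647, 0.001], [-0.647, 0.762, -0.0], [-0.0, -0.001, -1.0]]
wrist_force: [1.5, 0.6, 0.2]
gripper_width: 0.998
gripper_force: 0.0
```

Call:
servo_tool([
  [0,0,0.01],
  [0,0,0.02],
  [0,0,0.02],
  [0,0,0.02],
  [0,0,0.02],
], spin=[0,0,0,0,0], grip=[0,0,0,0,0])

```text
time_s: 4.52
tcp_pos: [0.4356, -0.3694, 0.3116]
ee_rot: [[-0.761, -0.649, 0.002], [-0.649, 0.761, -0.002], [-0.001, -0.003, -1.0]]
wrist_force: [-0.3, -0.6, 0.6]
gripper_width: 1.001
gripper_force: 0.0
```

```bash
python3 d.py .4345 -.379 .2 .4345 -.379 .088
```

```text
[ 0.4356 -0.3694  0.3116] yaw_y 130.44 tilt [-0.001 -0.003 -1.   ] F [-0.3 -0.6  0.6] w 1.001 gf 0.0 t 4.5 j [-24.  15.  -1.   0. -74. -26.]
[ 0.0072 -0.0063  0.1116]
[ 0.0073 -0.0059  0.2236]
```

Call:
servo_tool([
  [0.004,-0.003,0.02],
  [0.007,-0.006,0.05],
  [0.007,-0.006,0.08],
  [0.007,-0.006,0.11],
  [0.007,-0.006,0.11],
], spin=[0,0,0,0,0], grip=[0,0,0,0,0])

```text
time_s: 4.93
tcp_pos: [0.4314, -0.3764, 0.1953]
ee_rot: [[-0.762, -0.647, -0.008], [-0.648, 0.762, 0.006], [0.002, 0.009, -1.0]]
wrist_force: [-1.4, 0.2, -2.3]
gripper_width: 0.998
gripper_force: 0.0
```

```bash
python3 d.py .435 -.379 .091
```

```text
[ 0.4314 -0.3764  0.1953] yaw_y 130.36 tilt [ 0.002  0.009 -1.   ] F [-1.4  0.2 -2.3] w 0.998 gf 0.0 t 4.9 j [-25.  20. -11.  -0. -60. -25.]
[-0.0013 -0.0053  0.1043]
```

Call:
servo_tool([
  [-0.001,-0.004,0.03],
  [-0.001,-0.004,0.06],
  [-0.001,-0.004,0.09],
  [-0.001,-0.004,0.104],
  [-0.001,-0.004,0.104],
], spin=[0,0,0,0,0], grip=[0,0,0,0,0])

```text
time_s: 5.35
tcp_pos: [0.4367, -0.3806, 0.0948]
ee_rot: [[-0.762, -0.648, -0.003], [-0.648, 0.762, 0.002], [0.001, 0.003, -1.0]]
wrist_force: [0.0, -1.0, 0.4]
gripper_width: 0.998
gripper_force: 0.0
```

```bash
python3 d.py .435 -.379 .091
python3 - <<'E'
from h import *
c=capture("scene");p=px(c,np.array([.435,-.379,.11]));cv2.imwrite("pics/g1.png",cv2.resize(c["pixels"][p[1]-90:p[1]+70,p[0]-100:p[0]+100],None,fx=3,fy=3,interpolation=3))
E
```

```text
[ 0.4367 -0.3806  0.0948] yaw_y 130.4 tilt [ 0.001  0.003 -1.   ] F [ 0.  -1.   0.4] w 0.998 gf 0.0 t 5.3 j [-25.  26. -17.  -0. -47. -25.]
[0.0002 0.0023 0.0039]
```

View pics/g1.png

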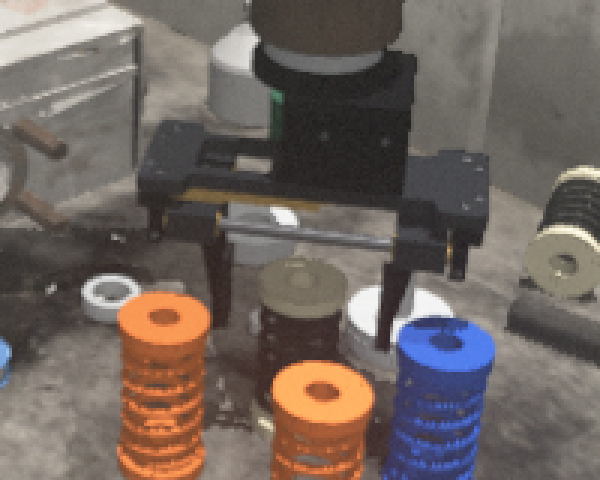

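The crop shows the cartridge (302,290 in the crop) centred between the fingers at (217,290) and (395,310), with no contact. Closing.

Call:
servo_tool([
  [0,0,0],
  [0,0,0],
  [0,0,0],
  [0,0,0],
  [0,0,0],
], spin=[0,0,0,0,0], grip=[0.3,0.6,1,1,1])

```text
time_s: 5.82
tcp_pos: [0.4373, -0.3818, 0.0969]
ee_rot: [[-0.762, -0.647, 0.002], [-0.647, 0.762, -0.001], [-0.001, -0.002, -1.0]]
wrist_force: [-0.1, -0.3, -0.5]
gripper_width: 0.71
gripper_force: 0.0
```

Call:
servo_tool([
  [0,0,0],
  [0,0,0],
  [0,0,0],
  [0,0,0],
  [0,0,0],
], spin=[0,0,0,0,0], grip=[1,1,1,1,1])

```text
time_s: 6.23
tcp_pos: [0.4365, -0.3813, 0.0961]
ee_rot: [[-0.762, -0.647, -0.001], [-0.647, 0.762, 0.001], [0.0, 0.001, -1.0]]
wrist_force: [-2.5, 2.7, 5.5]
gripper_width: 0.589
gripper_force: 30.0
```

Call:
servo_tool([
  [0,0,-0.005],
  [0,0,-0.02],
  [0,0,-0.05],
  [0,0,-0.09],
  [0,0,-0.13],
], spin=[0,0,0,0,0], grip=[1,1,1,1,1])

```text
time_s: 6.65
tcp_pos: [0.4362, -0.3812, 0.2252]
ee_rot: [[-0.763, -0.647, -0.003], [-0.647, 0.763, 0.002], [0.001, 0.004, -1.0]]
wrist_force: [1.0, -0.6, -3.3]
gripper_width: 0.592
gripper_force: 29.9
```

```bash
python3 d.py .5 0 .4 .5475 .368 .4
```

```text
[ 0.4362 -0.3812  0.2252] yaw_y 130.31 tilt [ 0.001  0.004 -1.   ] F [ 1.  -0.6 -3.3] w 0.592 gf 29.9 t 6.7 j [-25.  19.  -8.  -0. -64. -25.]
[-0.2951  0.25   -0.1742]
[-0.5694  0.4999 -0.1736]
```

Call:
servo_tool([
  [-0.015,0.013,-0.035],
  [-0.03,0.026,-0.07],
  [-0.045,0.039,-0.105],
  [-0.06,0.052,-0.14],
  [-0.075,0.066,-0.175],
], spin=[0,0,0,0,0], grip=[1,1,1,1,1])

```text
time_s: 7.07
tcp_pos: [0.4513, -0.2817, 0.4013]
ee_rot: [[-0.763, -0.647, -0.0], [-0.647, 0.763, 0.001], [-0.0, 0.001, -1.0]]
wrist_force: [1.9, 0.3, -4.4]
gripper_width: 0.592
gripper_force: 29.9
```

Call:
servo_tool([
  [-0.03,0.026,0],
  [-0.06,0.053,0],
  [-0.09,0.079,0],
  [-0.12,0.106,0],
  [-0.15,0.132,0],
], spin=[0,0,0,0,0], grip=[1,1,1,1,1])

```text
time_s: 7.48
tcp_pos: [0.48, -0.083, 0.3998]
ee_rot: [[-0.763, -0.647, -0.001], [-0.647, 0.763, 0.001], [-0.0, 0.001, -1.0]]
wrist_force: [1.8, -0.0, -4.3]
gripper_width: 0.593
gripper_force: 29.9
```

Call:
servo_tool([
  [-0.03,0.026,0],
  [-0.06,0.053,0],
  [-0.09,0.079,0],
  [-0.12,0.106,0],
  [-0.15,0.132,0],
], spin=[0,0,0,0,0], grip=[1,1,1,1,1])

```text
time_s: 7.9
tcp_pos: [0.5088, 0.1149, 0.3998]
ee_rot: [[-0.762, -0.647, -0.001], [-0.647, 0.762, 0.001], [0.0, 0.001, -1.0]]
wrist_force: [1.4, 0.1, -3.1]
gripper_width: 0.592
gripper_force: 29.9
```

Call:
servo_tool([
  [-0.03,0.026,0],
  [-0.06,0.053,0],
  [-0.09,0.079,0],
  [-0.115,0.101,0],
  [-0.13,0.114,0],
], spin=[0,0,0,0,0], grip=[1,1,1,1,1])

```text
time_s: 8.32
tcp_pos: [0.5345, 0.2877, 0.3981]
ee_rot: [[-0.761, -0.649, -0.002], [-0.649, 0.761, 0.0], [0.002, 0.002, -1.0]]
wrist_force: [0.7, -1.0, -4.1]
gripper_width: 0.592
gripper_force: 29.9
```

```bash
python3 d.py .5475 .368 .2
```

```text
[0.5345 0.2877 0.3981] yaw_y 130.47 tilt [ 0.002  0.002 -1.   ] F [ 0.7 -1.  -4.1] w 0.592 gf 29.9 t 8.3 j [ 44.  17.  14.  -0. -87. -93.]
[-0.0623  0.0523  0.1981]
```

Call:
servo_tool([
  [0,0,0.035],
  [0,0,0.07],
  [0,0,0.105],
  [0,0,0.14],
  [0,0,0.168],
], spin=[0,0,0,0,0], grip=[1,1,1,1,1])

```text
time_s: 8.73
tcp_pos: [0.5331, 0.2831, 0.2284]
ee_rot: [[-0.763, -0.647, -0.004], [-0.647, 0.763, -0.002], [0.005, 0.001, -1.0]]
wrist_force: [-0.2, -0.3, -4.0]
gripper_width: 0.591
gripper_force: 29.9
```

```bash
python3 d.py .5475 .368 .228;python3 - <<'E'
from h import *
c=capture("top");dz=(np.array(c["R"])@[.548,.368,.012]+c["t"])[2]
print("bolts",w(c,138.7,190.4,dz))
hsv=cv2.cvtColor(c["pixels"],cv2.COLOR_BGR2HSV)[185:200,125:150];print(c["pixels"][190,[119,122,126,130,134,138,142,146,150,154,158,163]].tolist())
W=cloud(c);H=W[...,2];v,u=np.mgrid[0:480,0:640]
m=(u>105)&(u<175)&(v>155)&(v<225)&(H>.023)&(H<.045)
Q=np.stack([u[m],v[m]],1).astype(np.float32);e=cv2.fitEllipse(cv2.convexHull(Q));print("rim",e,w(c,*e[0],dz-.022))
g=cv2.cvtColor(c["pixels"],cv2.COLOR_BGR2GRAY)
m=((g>95)&(u>105)&(u<175)&(v>155)&(v<225)).astype(np.uint8);n,l,s,ce=cv2.connectedComponentsWithStats(m)
for i in range(1,n):
    if s[i,4]>200:print("comp",s[i],ce[i],w(c,s[i,0]+s[i,2]/2-.5,s[i,1]+s[i,3]/2-.5,dz))
cv2.imwrite("pics/s2.png",cv2.resize(c["pixels"][140:250,60:230],None,fx=4.5,fy=4.5,interpolation=3))
E
```

```text
[0.5331 0.2831 0.2284] yaw_y 130.3 tilt [ 0.005  0.001 -1.   ] F [-0.2 -0.3 -4. ] w 0.591 gf 29.9 t 8.7 j [ 43.  21.  -4.  -0. -65. -93.]
[-0.0659  0.0554  0.0002]
bolts [0.54780538 0.36798809 0.0119891 ]
[[12, 15, 19], [16, 19, 22], [12, 14, 16], [4, 4, 4], [8, 8, 8], [9, 9, 11], [59, 74, 78], [61, 60, 61], [48, 46, 46], [59, 76, 80], [12, 11, 9], [11, 12, 13]]
rim ((141.78305053710938, 200.7487335205078), (3.3892810344696045, 14.950608253479004), 60.0342903137207) [0.52047336 0.3531389  0.03244304]
```

View pics/s2.png

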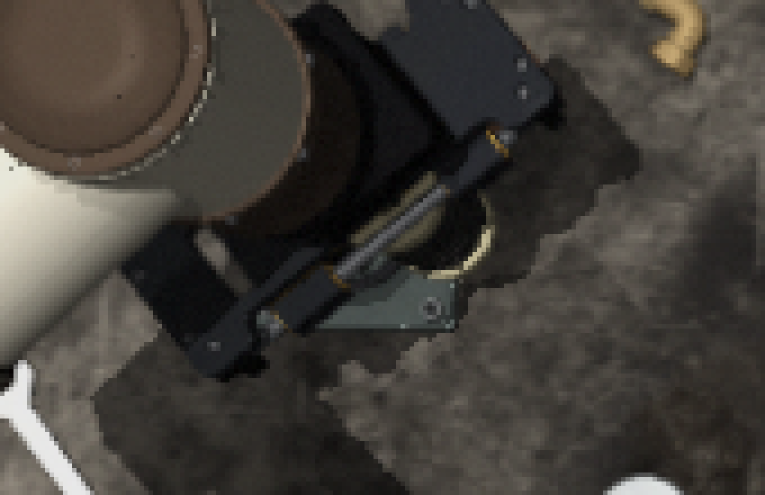

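The top crop shows the gripper beside the stand, with one plate corner visible at (432,307 in the crop) and the hose clear. The bolt centre gives the stand at (0.5478,0.368). I'll slide in above the ring.

Call:
servo_tool([
  [-0.02,0.017,0],
  [-0.045,0.037,0],
  [-0.066,0.055,0],
  [-0.066,0.055,0],
  [-0.066,0.055,0],
], spin=[0,0,0,0,0], grip=[1,1,1,1,1])

```text
time_s: 9.2
tcp_pos: [0.5492, 0.3698, 0.232]
ee_rot: [[-0.761, -0.648, -0.001], [-0.648, 0.761, -0.001], [0.001, 0.0, -1.0]]
wrist_force: [0.3, -0.1, -4.9]
gripper_width: 0.59
gripper_force: 29.9
```

```bash
python3 d.py .5475 .3675 .15
```

```text
[0.5492 0.3698 0.232 ] yaw_y 130.42 tilt [ 0.001  0.    -1.   ] F [ 0.3 -0.1 -4.9] w 0.59 gf 29.9 t 9.2 j [ 48.  26.   5.  -0. -69. -97.]
[ 0.0027 -0.0007  0.082 ]
```

Call:
servo_tool([
  [0.0027,-0.0007,0.025],
  [0.0027,-0.0007,0.05],
  [0.0027,-0.0007,0.075],
  [0.0027,-0.0007,0.085],
  [0.0027,-0.0007,0.085],
], spin=[0,0,0,0,0], grip=[1,1,1,1,1])

```text
time_s: 9.62
tcp_pos: [0.5462, 0.3641, 0.1447]
ee_rot: [[-0.763, -0.646, -0.005], [-0.646, 0.763, -0.005], [0.007, -0.0, -1.0]]
wrist_force: [0.9, -0.2, -3.4]
gripper_width: 0.591
gripper_force: 29.9
```

```bash
python3 d.py .5475 .3675 .108
python3 - <<'E'
from h import *
c=capture("scene");p=px(c,np.array([.548,.368,.07]));cv2.imwrite("pics/s3.png",cv2.resize(c["pixels"][p[1]-60:p[1]+60,p[0]-70:p[0]+70],None,fx=5,fy=5,interpolation=3))
E
```

```text
[0.5462 0.3641 0.1447] yaw_y 130.27 tilt [ 0.007 -0.    -1.   ] F [ 0.9 -0.2 -3.4] w 0.591 gf 29.9 t 9.6 j [ 48.  30.  -2.  -0. -58. -97.]
[-0.0035  0.0018  0.0367]
```

View pics/s3.png

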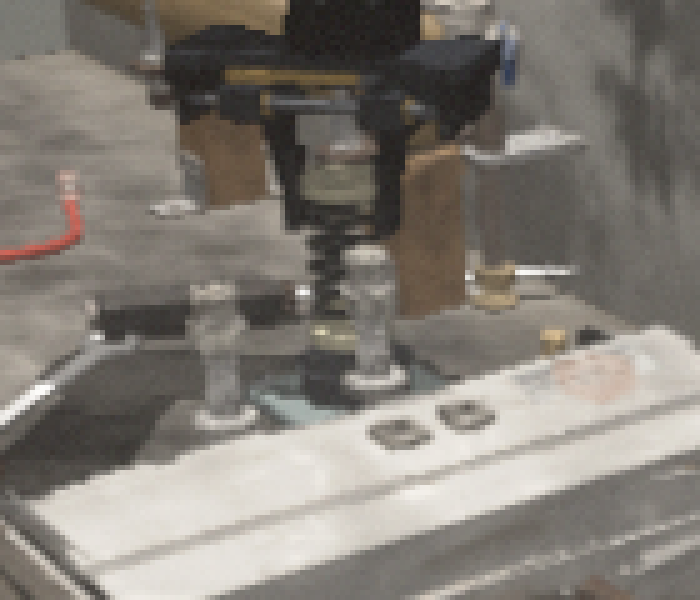

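The crop shows the cartridge's lower disc (335,335) just above the dark ring (330,375), and it looks centred. I'll let the arm settle before lowering further.

Call:
servo_tool([
  [0,0,0.005],
  [0,0,0.005],
  [0,0,0.005],
  [0,0,0.005],
  [0,0,0.005],
], spin=[0,0,0,0,0], grip=[1,1,1,1,1])

```text
time_s: 10.08
tcp_pos: [0.5479, 0.3664, 0.1438]
ee_rot: [[-0.762, -0.647, 0.001], [-0.647, 0.762, 0.001], [-0.002, 0.0, -1.0]]
wrist_force: [-0.4, 0.1, -4.3]
gripper_width: 0.593
gripper_force: 29.9
```

```bash
python3 d.py .5475 .3675 .108
```

```text
[0.5479 0.3664 0.1438] yaw_y 130.34 tilt [-0.002  0.    -1.   ] F [-0.4  0.1 -4.3] w 0.593 gf 29.9 t 10.1 j [ 48.  30.  -2.   0. -58. -97.]
[-0.0004  0.0011  0.0358]
```

Call:
servo_tool([
  [0,0.001,0.006],
  [0,0.001,0.012],
  [0,0.001,0.018],
  [0,0.001,0.024],
  [0,0.001,0.028],
], spin=[0,0,0,0,0], grip=[1,1,1,1,1])

```text
time_s: 10.5
tcp_pos: [0.5465, 0.3665, 0.1133]
ee_rot: [[-0.762, -0.647, -0.001], [-0.647, 0.762, -0.001], [0.002, -0.0, -1.0]]
wrist_force: [-0.3, -0.9, -4.2]
gripper_width: 0.589
gripper_force: 29.9
```

Call:
servo_tool([
  [0,0,0.001],
  [0,0,0.002],
  [0,0,0.003],
  [0,0,0.004],
  [0,0,0.004],
], spin=[0,0,0,0,0], grip=[1,1,1,1,1])

```text
time_s: 10.92
tcp_pos: [0.547, 0.3669, 0.1109]
ee_rot: [[-0.762, -0.647, 0.0], [-0.647, 0.762, 0.0], [-0.0, 0.0, -1.0]]
wrist_force: [-0.4, 0.0, -4.4]
gripper_width: 0.591
gripper_force: 29.9
```

```bash
python3 d.py .5475 .3675 .108
```

```text
[0.547  0.3669 0.1109] yaw_y 130.33 tilt [-0.  0. -1.] F [-0.4  0.  -4.4] w 0.591 gf 29.9 t 10.9 j [ 48.  32.  -4.  -0. -54. -98.]
[-0.0008  0.0001  0.0029]
```

No side force. I'll lower it the last few mm until it makes contact.

Call:
servo_tool([
  [0,0,0.001],
  [0,0,0.002],
  [0,0,0.003],
  [0,0,0.003],
  [0,0,0.003],
], spin=[0,0,0,0,0], grip=[1,1,1,1,1])

```text
time_s: 11.33
tcp_pos: [0.5471, 0.367, 0.1082]
ee_rot: [[-0.762, -0.647, 0.001], [-0.647, 0.762, 0.0], [-0.001, -0.0, -1.0]]
wrist_force: [-0.2, 1.0, -2.9]
gripper_width: 0.594
gripper_force: 29.9
```

Weight is starting to transfer to the seat. Another 1 mm, then release gently.

Call:
servo_tool([
  [0,0,0.0005],
  [0,0,0.001],
  [0,0,0.001],
  [0,0,0.001],
  [0,0,0.001],
], spin=[0,0,0,0,0], grip=[1,1,1,1,1])

```text
time_s: 11.75
tcp_pos: [0.5474, 0.3673, 0.1081]
ee_rot: [[-0.762, -0.648, 0.002], [-0.648, 0.762, 0.001], [-0.002, -0.0, -1.0]]
wrist_force: [-2.1, 0.9, 5.3]
gripper_width: 0.589
gripper_force: 29.9
```

Call:
servo_tool([
  [0,0,0],
  [0,0,0],
  [0,0,0],
  [0,0,0],
  [0,0,0],
], spin=[0,0,0,0,0], grip=[0.4,0.35,0.3,0.25,0.2])

```text
time_s: 12.17
tcp_pos: [0.5469, 0.3665, 0.1062]
ee_rot: [[-0.762, -0.647, -0.001], [-0.647, 0.762, -0.001], [0.001, -0.0, -1.0]]
wrist_force: [-0.4, -0.4, -0.5]
gripper_width: 0.75
gripper_force: 0.0
```

```bash
python3 d.py
```

```text
[0.5469 0.3665 0.1062] yaw_y 130.33 tilt [ 0.001 -0.    -1.   ] F [-0.4 -0.4 -0.5] w 0.75 gf 0.0 t 12.2 j [ 48.  32.  -4.   0. -53. -98.]
```

Call:
servo_tool([
  [0,0,-0.03],
  [0,0,-0.07],
  [0,0,-0.11],
  [0.02,-0.017,-0.12],
  [0.05,-0.042,-0.12],
], spin=[0,0,0,0,0], grip=[0.1,0,0,0,0])

```text
time_s: 12.58
tcp_pos: [0.5382, 0.3053, 0.2309]
ee_rot: [[-0.76, -0.65, 0.008], [-0.65, 0.76, 0.006], [-0.01, -0.001, -1.0]]
wrist_force: [-0.2, -0.9, 0.2]
gripper_width: 0.986
gripper_force: 0.0
```

```bash
python3 d.py .5525 -.3565 .4
python3 - <<'E'
from h import *
for n in("top","scene"):
    c=capture(n)
    for t in("spring_cartridge",):
        for f in(spot_in,tip_of):
            for r in f(t,n):
                if r["point"][1]>0:print(n,f.__name__,r["conf"],np.round(r["point"],4))
    W=cloud(c);m=(np.hypot(W[...,0]-.5475,W[...,1]-.368)<.04)&(abs(W[...,2]-.117)<.008);Q=W[m]
    if len(Q)>9:print(n,len(Q),cv2.minEnclosingCircle(Q[:,:2].astype(np.float32)),np.round(Q.mean(0),4))
E
```

```text
[0.5382 0.3053 0.2309] yaw_y 130.53 tilt [-0.01  -0.001 -1.   ] F [-0.2 -0.9  0.2] w 0.986 gf 0.0 t 12.6 j [ 45.  22.  -2.   0. -65. -94.]
[ 0.4175 -0.5124 -0.1728]
top call 0.52 [0.5342 0.3519 0.0549]
top call 0.54 [0.549  0.3688 0.0116]
top 46 ((0.5441714525222778, 0.3668481707572937), 0.026110604405403137) [0.5376 0.357  0.1165]
scene call 0.49 [0.5352 0.361  0.091 ]
scene call 0.74 [0.5487 0.3682 0.0146]
scene 94 ((0.5425763726234436, 0.3660077154636383), 0.027824074029922485) [0.5416 0.3644 0.1146]
```

Call:
servo_tool([
  [0.012,-0.015,-0.035],
  [0.025,-0.03,-0.07],
  [0.037,-0.046,-0.105],
  [0.05,-0.062,-0.14],
  [0.062,-0.077,-0.175],
], spin=[0,0,0,0,0], grip=[0,0,0,0,0])

```text
time_s: 13.3
tcp_pos: [0.5387, 0.2036, 0.403]
ee_rot: [[-0.762, -0.648, -0.0], [-0.648, 0.762, -0.001], [0.001, -0.0, -1.0]]
wrist_force: [1.4, 0.3, -0.4]
gripper_width: 1.0
gripper_force: 0.0
```

Call:
servo_tool([
  [0.025,-0.031,0],
  [0.05,-0.062,0],
  [0.075,-0.093,0],
  [0.1,-0.124,0],
  [0.125,-0.154,0],
], spin=[0,0,0,0,0], grip=[0,0,0,0,0])

```text
time_s: 13.72
tcp_pos: [0.5434, 0.0044, 0.4014]
ee_rot: [[-0.761, -0.648, -0.0], [-0.648, 0.761, -0.0], [0.0, 0.0, -1.0]]
wrist_force: [0.3, -0.3, -0.8]
gripper_width: 0.999
gripper_force: 0.0
```

Call:
servo_tool([
  [0.025,-0.031,0],
  [0.05,-0.062,0],
  [0.075,-0.093,0],
  [0.1,-0.124,0],
  [0.125,-0.154,0],
], spin=[0,0,0,0,0], grip=[0,0,0,0,0])

```text
time_s: 14.13
tcp_pos: [0.5482, -0.1944, 0.4012]
ee_rot: [[-0.762, -0.648, -0.001], [-0.648, 0.762, -0.0], [0.0, 0.0, -1.0]]
wrist_force: [0.3, 0.5, -1.2]
gripper_width: 0.997
gripper_force: 0.0
```

Call:
servo_tool([
  [0.025,-0.031,0.02],
  [0.05,-0.062,0.05],
  [0.075,-0.093,0.08],
  [0.095,-0.117,0.11],
  [0.105,-0.127,0.14],
], spin=[0,0,0,0,0], grip=[0,0,0,0,0])

```text
time_s: 14.55
tcp_pos: [0.5512, -0.354, 0.2703]
ee_rot: [[-0.762, -0.647, 0.002], [-0.647, 0.762, -0.002], [-0.0, -0.003, -1.0]]
wrist_force: [0.7, 0.5, 0.3]
gripper_width: 0.999
gripper_force: 0.0
```

Call:
servo_tool([
  [0,0,0.02],
  [0,0,0.05],
  [0,0,0.08],
  [0,0,0.1],
  [0,0,0.1],
], spin=[0,0,0,0,0], grip=[0,0,0,0,0])

```text
time_s: 14.97
tcp_pos: [0.5478, -0.3497, 0.1644]
ee_rot: [[-0.762, -0.647, -0.011], [-0.647, 0.762, 0.005], [0.005, 0.011, -1.0]]
wrist_force: [-1.3, -0.3, -1.5]
gripper_width: 0.997
gripper_force: 0.0
```

```bash
python3 d.py .5525 -.3565 .065
python3 - <<'E'
from h import *
for n in("top","scene"):
    c=capture(n);W=cloud(c);m=(np.hypot(W[...,0]-.5475,W[...,1]-.368)<.04)&(abs(W[...,2]-.117)<.006);Q=W[m]
    if len(Q)>9:print(n,len(Q),cv2.minEnclosingCircle(Q[:,:2].astype(np.float32)),np.round(Q.mean(0),4))
    m=(np.hypot(W[...,0]-.5475,W[...,1]-.368)<.045)&(abs(W[...,2]-.034)<.006);Q=W[m]
    if len(Q)>9:print(n,"rim",len(Q),cv2.minEnclosingCircle(Q[:,:2].astype(np.float32)))
    for r in tip_of("spring_cartridge",n):
        if r["point"][1]>0:print(r)
E
```

```text
[ 0.5478 -0.3497  0.1644] yaw_y 130.32 tilt [ 0.005  0.011 -1.   ] F [-1.3 -0.3 -1.5] w 0.997 gf 0.0 t 15.0 j [-18.  28.  -2.  -0. -61. -31.]
[ 0.0003 -0.0093  0.0993]
top 380 ((0.5479216575622559, 0.3685638904571533), 0.027851833030581474) [0.547  0.3679 0.1172]
top rim 204 ((0.5490837693214417, 0.36868351697921753), 0.03825573995709419)
{'point': [0.5506, 0.3685, 0.013], 'conf': 0.86}
scene 86 ((0.5423349142074585, 0.36727651953697205), 0.027588075026869774) [0.5425 0.3655 0.115 ]
scene rim 73 ((0.5441519618034363, 0.3668428063392639), 0.03911657631397247)
{'point': [0.548, 0.3673, 0.0138], 'conf': 0.51}
```

Call:
servo_tool([
  [0,-0.004,0.02],
  [0,-0.006,0.04],
  [0,-0.006,0.06],
  [0,-0.006,0.06],
  [0,-0.006,0.06],
], spin=[0,0,0,0,0], grip=[0,0,0,0,0])

```text
time_s: 15.58
tcp_pos: [0.5542, -0.3562, 0.1121]
ee_rot: [[-0.762, -0.648, 0.001], [-0.648, 0.762, -0.001], [0.0, -0.001, -1.0]]
wrist_force: [-0.6, -0.7, 0.4]
gripper_width: 1.001
gripper_force: 0.0
```

Call:
servo_tool([
  [0,0,0],
  [0,0,0],
  [0,0,0],
  [0,0,0],
  [0,0,0],
], spin=[0,0,0,0,0], grip=[0.2,0.4,0.4,0.4,0.4])

```text
time_s: 16.0
tcp_pos: [0.5539, -0.3561, 0.112]
ee_rot: [[-0.762, -0.647, 0.001], [-0.647, 0.762, -0.0], [-0.001, -0.001, -1.0]]
wrist_force: [0.3, -0.1, 1.0]
gripper_width: 0.704
gripper_force: 0.0
```

```bash
python3 d.py .5525 -.3565 .061
```

```text
[ 0.5539 -0.3561  0.112 ] yaw_y 130.34 tilt [-0.001 -0.001 -1.   ] F [ 0.3 -0.1  1. ] w 0.704 gf 0.0 t 16.0 j [-19.  32.  -4.   0. -54. -31.]
[0.0013 0.0007 0.051 ]
```

Call:
servo_tool([
  [0.001,0.001,0.02],
  [0.001,0.001,0.04],
  [0.001,0.001,0.051],
  [0.001,0.001,0.051],
  [0.001,0.001,0.051],
], spin=[0,0,0,0,0], grip=[0.4,0.4,0.4,0.4,0.4])

```text
time_s: 16.42
tcp_pos: [0.5521, -0.356, 0.0598]
ee_rot: [[-0.762, -0.648, -0.001], [-0.648, 0.762, -0.0], [0.001, 0.001, -1.0]]
wrist_force: [0.2, 1.1, 0.4]
gripper_width: 0.604
gripper_force: 0.0
```

Call:
servo_tool([
  [0,0,0],
  [0,0,0],
  [0,0,0],
  [0,0,0],
  [0,0,0],
], spin=[0,0,0,0,0], grip=[0.6,0.8,1,1,1])

```text
time_s: 16.83
tcp_pos: [0.5525, -0.356, 0.0607]
ee_rot: [[-0.762, -0.647, 0.001], [-0.647, 0.762, -0.0], [-0.0, -0.001, -1.0]]
wrist_force: [-1.0, 0.8, -0.7]
gripper_width: 0.312
gripper_force: 0.0
```

Call:
servo_tool([
  [0,0,0],
  [0,0,0],
  [0,0,0],
  [0,0,0],
  [0,0,0],
], spin=[0,0,0,0,0], grip=[1,1,1,1,1])

```text
time_s: 17.25
tcp_pos: [0.5525, -0.356, 0.0605]
ee_rot: [[-0.762, -0.647, 0.001], [-0.647, 0.762, -0.0], [-0.0, -0.001, -1.0]]
wrist_force: [-0.7, -0.9, 1.5]
gripper_width: 0.176
gripper_force: 30.0
```

Call:
servo_tool([
  [0,0,0],
  [0,0,-0.005],
  [0,0,-0.02],
  [0,0,-0.05],
  [0,0,-0.09],
], spin=[0,0,0,0,0], grip=[1,1,1,1,1])

```text
time_s: 17.67
tcp_pos: [0.5493, -0.3544, 0.1465]
ee_rot: [[-0.763, -0.646, -0.01], [-0.647, 0.763, 0.005], [0.004, 0.01, -1.0]]
wrist_force: [1.3, -0.5, -2.7]
gripper_width: 0.176
gripper_force: 30.0
```

```bash
python3 d.py .533 .285 .4
python3 - <<'E'
from h import *
c=capture("scene");p=px(c,np.array([.5525,-.3565,.12]));cv2.imwrite("pics/cap.png",cv2.resize(c["pixels"][p[1]-70:p[1]+90,p[0]-100:p[0]+100],None,fx=3,fy=3,interpolation=3))
E
```

```text
[ 0.5493 -0.3544  0.1465] yaw_y 130.28 tilt [ 0.004  0.01  -1.   ] F [ 1.3 -0.5 -2.7] w 0.176 gf 30.0 t 17.7 j [-19.  30.  -2.  -0. -59. -31.]
[-0.3999  0.5009 -0.2501]
```

View pics/cap.png

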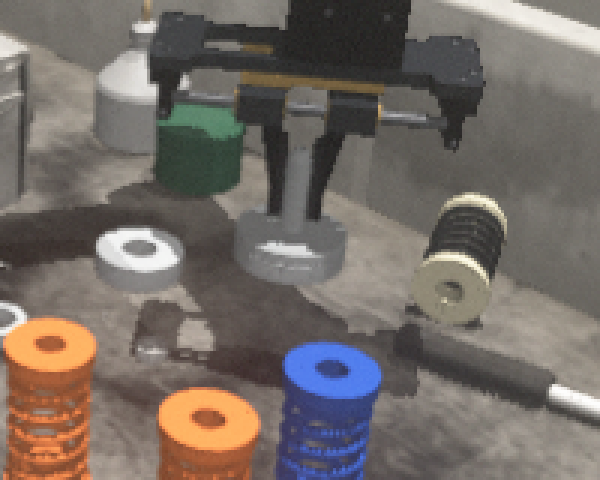

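The crop shows the cap held level by its stem (295,190 in the crop) and clear of the table. Carrying it over.

Call:
servo_tool([
  [-0.01,0.0125,-0.035],
  [-0.02,0.025,-0.07],
  [-0.03,0.038,-0.105],
  [-0.04,0.05,-0.14],
  [-0.05,0.063,-0.175],
], spin=[0,0,0,0,0], grip=[1,1,1,1,1])

```text
time_s: 18.13
tcp_pos: [0.5487, -0.2744, 0.326]
ee_rot: [[-0.762, -0.647, -0.002], [-0.647, 0.762, 0.001], [0.0, 0.002, -1.0]]
wrist_force: [1.1, -0.4, -2.4]
gripper_width: 0.174
gripper_force: 30.0
```

Call:
servo_tool([
  [-0.025,0.031,-0.01],
  [-0.05,0.063,-0.02],
  [-0.075,0.094,-0.03],
  [-0.1,0.125,-0.04],
  [-0.125,0.157,-0.05],
], spin=[0,0,0,0,0], grip=[1,1,1,1,1])

```text
time_s: 18.55
tcp_pos: [0.5421, -0.0732, 0.3749]
ee_rot: [[-0.763, -0.647, -0.002], [-0.647, 0.763, 0.001], [0.001, 0.002, -1.0]]
wrist_force: [1.3, 0.5, -1.4]
gripper_width: 0.176
gripper_force: 30.0
```

Call:
servo_tool([
  [-0.025,0.031,0],
  [-0.05,0.063,0],
  [-0.075,0.094,0],
  [-0.1,0.125,0],
  [-0.125,0.157,0],
], spin=[0,0,0,0,0], grip=[1,1,1,1,1])

```text
time_s: 18.97
tcp_pos: [0.5357, 0.1273, 0.3746]
ee_rot: [[-0.762, -0.647, -0.002], [-0.647, 0.762, 0.0], [0.001, 0.001, -1.0]]
wrist_force: [1.0, -0.3, -2.6]
gripper_width: 0.173
gripper_force: 30.0
```

Call:
servo_tool([
  [-0.022,0.028,0],
  [-0.045,0.056,0.01],
  [-0.065,0.081,0.03],
  [-0.085,0.106,0.06],
  [-0.097,0.121,0.09],
], spin=[0,0,0,0,0], grip=[1,1,1,1,1])

```text
time_s: 19.38
tcp_pos: [0.5319, 0.2834, 0.2844]
ee_rot: [[-0.761, -0.649, 0.001], [-0.649, 0.761, 0.002], [-0.002, 0.001, -1.0]]
wrist_force: [0.8, 0.2, -2.9]
gripper_width: 0.173
gripper_force: 30.0
```

```bash
python3 d.py .535 .295 .225 .547 .367 .225
```

```text
[0.5319 0.2834 0.2844] yaw_y 130.44 tilt [-0.002  0.001 -1.   ] F [ 0.8  0.2 -2.9] w 0.173 gf 30.0 t 19.4 j [ 43.  19.   1.  -0. -72. -93.]
[-0.0098  0.0068  0.0595]
[-0.0656  0.0538  0.0596]
```

Call:
servo_tool([
  [0,0,0.03],
  [0,0,0.06],
  [-0.022,0.018,0.06],
  [-0.044,0.036,0.06],
  [-0.066,0.054,0.06],
], spin=[0,0,0,0,0], grip=[1,1,1,1,1])

```text
time_s: 19.8
tcp_pos: [0.5471, 0.3644, 0.2234]
ee_rot: [[-0.763, -0.647, -0.003], [-0.647, 0.763, -0.002], [0.004, -0.0, -1.0]]
wrist_force: [0.8, 0.4, -1.5]
gripper_width: 0.174
gripper_force: 30.0
```

Call:
servo_tool([
  [0,0,0.01],
  [0,0,0.02],
  [0,0,0.02],
  [0,0,0.02],
  [0,0,0.02],
], spin=[0,0,0,0,0], grip=[1,1,1,1,1])

```text
time_s: 20.22
tcp_pos: [0.5478, 0.3635, 0.2053]
ee_rot: [[-0.763, -0.647, -0.0], [-0.647, 0.763, -0.0], [0.0, -0.0, -1.0]]
wrist_force: [0.0, -0.4, -2.7]
gripper_width: 0.171
gripper_force: 30.0
```

```bash
python3 d.py .547 .367 .184
python3 - <<'E'
from h import *
c=capture("scene");p=px(c,np.array([.548,.368,.12]));cv2.imwrite("pics/s4.png",cv2.resize(c["pixels"][p[1]-60:p[1]+60,p[0]-70:p[0]+70],None,fx=5,fy=5,interpolation=3))
W=cloud(c);m=(np.hypot(W[...,0]-.5475,W[...,1]-.368)<.05)&(abs(W[...,2]-.152)<.012);Q=W[m];print(len(Q),np.c_[Q.min(0),Q.max(0)].round(4))
m=(np.hypot(W[...,0]-.5475,W[...,1]-.368)<.05)&(abs(W[...,2]-.112)<.008);Q=W[m];print(len(Q),np.c_[Q.min(0),Q.max(0)].round(4))
E
```

```text
[0.5478 0.3635 0.2053] yaw_y 130.3 tilt [ 0. -0. -1.] F [ 0.  -0.4 -2.7] w 0.171 gf 30.0 t 20.2 j [ 48.  27.   2.   0. -65. -97.]
[-0.0016  0.0032  0.0213]
163 [[0.5096 0.5808]
 [0.3237 0.3937]
 [0.143  0.164 ]]
103 [[0.5169 0.5709]
 [0.3408 0.3929]
 [0.1055 0.1175]]
```

View pics/s4.png

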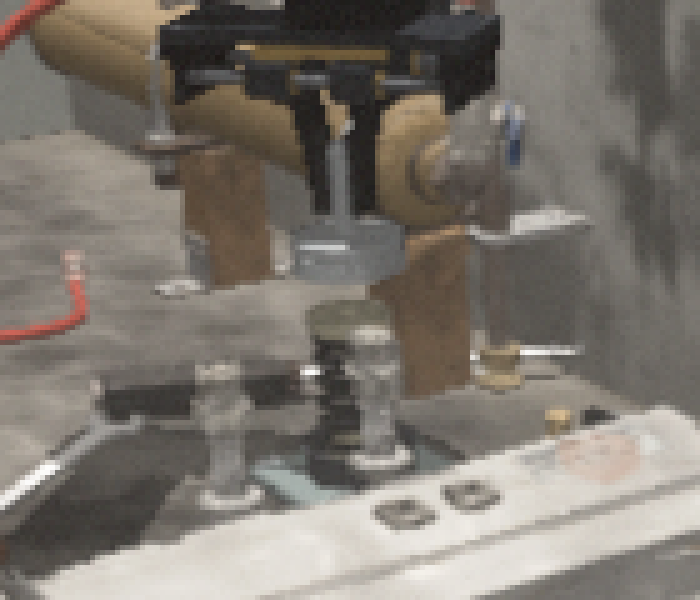

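The crop shows the cap (350,250) centred over the cartridge top (351,325), about 28 mm above it. I'll correct by 3 mm and lower.

Call:
servo_tool([
  [-0.0015,0.003,0.005],
  [-0.0015,0.003,0.012],
  [-0.0015,0.003,0.019],
  [-0.0015,0.003,0.021],
  [-0.0015,0.003,0.021],
], spin=[0,0,0,0,0], grip=[1,1,1,1,1])

```text
time_s: 20.68
tcp_pos: [0.5465, 0.3671, 0.1826]
ee_rot: [[-0.762, -0.647, -0.002], [-0.647, 0.762, -0.002], [0.003, -0.0, -1.0]]
wrist_force: [0.8, 0.3, -2.5]
gripper_width: 0.176
gripper_force: 30.0
```

Call:
servo_tool([
  [0,0,0],
  [0,0,0],
  [0,0,0],
  [0,0,0],
  [0,0,0],
], spin=[0,0,0,0,0], grip=[1,1,1,1,1])

```text
time_s: 21.1
tcp_pos: [0.5471, 0.3678, 0.1844]
ee_rot: [[-0.762, -0.647, 0.0], [-0.647, 0.762, 0.0], [-0.001, 0.0, -1.0]]
wrist_force: [0.9, -0.4, -2.0]
gripper_width: 0.173
gripper_force: 30.0
```

```bash
python3 d.py .547 .367 .1635
```

```text
[0.5471 0.3678 0.1844] yaw_y 130.34 tilt [-0.001  0.    -1.   ] F [ 0.9 -0.4 -2. ] w 0.173 gf 30.0 t 21.1 j [ 48.  28.   1.   0. -63. -98.]
[ 0.0006 -0.0005  0.0209]
```

Call:
servo_tool([
  [0,0,0.002],
  [0,0,0.004],
  [0,0,0.006],
  [0,0,0.008],
  [0,0,0.01],
], spin=[0,0,0,0,0], grip=[1,1,1,1,1])

```text
time_s: 21.52
tcp_pos: [0.547, 0.3676, 0.1737]
ee_rot: [[-0.762, -0.647, -0.0], [-0.647, 0.762, -0.0], [0.0, -0.0, -1.0]]
wrist_force: [-0.5, -0.3, -2.5]
gripper_width: 0.173
gripper_force: 30.0
```

Call:
servo_tool([
  [0,0,0.002],
  [0,0,0.004],
  [0,0,0.006],
  [0,0,0.007],
  [0,0,0.008],
], spin=[0,0,0,0,0], grip=[1,1,1,1,1])

```text
time_s: 21.93
tcp_pos: [0.547, 0.3677, 0.1659]
ee_rot: [[-0.762, -0.647, -0.0], [-0.647, 0.762, -0.0], [0.0, -0.0, -1.0]]
wrist_force: [-0.7, 0.1, -2.4]
gripper_width: 0.174
gripper_force: 30.0
```

```bash
python3 d.py .547 .367 .1635
```

```text
[0.547  0.3677 0.1659] yaw_y 130.34 tilt [ 0. -0. -1.] F [-0.7  0.1 -2.4] w 0.174 gf 30.0 t 21.9 j [ 48.  29.  -1.   0. -60. -98.]
[ 0.0005 -0.0005  0.0024]
```

The skirt is over the cartridge. Two small lowering steps to contact.

Call:
servo_tool([
  [0,0,0.001],
  [0,0,0.0015],
  [0,0,0.002],
  [0,0,0.0025],
  [0,0,0.0025],
], spin=[0,0,0,0,0], grip=[1,1,1,1,1])

```text
time_s: 22.35
tcp_pos: [0.547, 0.3677, 0.1636]
ee_rot: [[-0.762, -0.647, -0.0], [-0.647, 0.762, -0.0], [0.0, 0.0, -1.0]]
wrist_force: [0.9, -0.9, -2.6]
gripper_width: 0.175
gripper_force: 30.0
```

Call:
servo_tool([
  [0,0,0.0005],
  [0,0,0.001],
  [0,0,0.001],
  [0,0,0.001],
  [0,0,0.001],
], spin=[0,0,0,0,0], grip=[1,1,1,1,1])

```text
time_s: 22.77
tcp_pos: [0.5473, 0.3678, 0.1634]
ee_rot: [[-0.762, -0.647, 0.001], [-0.647, 0.762, 0.001], [-0.001, -0.0, -1.0]]
wrist_force: [-1.4, -1.8, 2.9]
gripper_width: 0.178
gripper_force: 30.0
```

Contact: the load has transferred. Release, rise and slide out.

Call:
servo_tool([
  [0,0,0],
  [0,0,0],
  [0,0,0],
  [0,0,0],
  [0,0,0],
], spin=[0,0,0,0,0], grip=[0.7,0.6,0.5,0.4,0.3])

```text
time_s: 23.18
tcp_pos: [0.5471, 0.3677, 0.1623]
ee_rot: [[-0.762, -0.647, -0.0], [-0.647, 0.762, -0.0], [0.0, -0.0, -1.0]]
wrist_force: [-0.3, 0.2, -0.2]
gripper_width: 0.467
gripper_force: 0.0
```

Call:
servo_tool([
  [0,0,-0.01],
  [0,0,-0.03],
  [0,0,-0.06],
  [0,0,-0.075],
  [0.02,-0.017,-0.075],
], spin=[0,0,0,0,0], grip=[0.3,0.3,0.2,0.2,0.2])

```text
time_s: 23.6
tcp_pos: [0.5453, 0.3459, 0.2428]
ee_rot: [[-0.76, -0.65, 0.009], [-0.65, 0.76, 0.007], [-0.011, -0.001, -1.0]]
wrist_force: [1.2, 0.4, 0.6]
gripper_width: 0.779
gripper_force: 0.0
```

Call:
servo_tool([
  [0.02,-0.017,0],
  [0.045,-0.037,0],
  [0.057,-0.05,-0.03],
  [0.069,-0.065,-0.06],
  [0.08,-0.08,-0.09],
], spin=[0,0,0,0,0], grip=[0.2,0.2,0,0,0])

```text
time_s: 24.02
tcp_pos: [0.5331, 0.2276, 0.3295]
ee_rot: [[-0.762, -0.647, 0.0], [-0.647, 0.762, -0.001], [0.0, -0.0, -1.0]]
wrist_force: [0.5, -0.1, 0.6]
gripper_width: 0.942
gripper_force: 0.0
```

```bash
python3 d.py .557 -.206 .38
python3 - <<'E'
from h import *
for n in("top","scene"):
    c=capture(n);W=cloud(c)
    for k,z in(("disc",.125),("stem",.18)):
        m=(np.hypot(W[...,0]-.5475,W[...,1]-.368)<.05)&(abs(W[...,2]-z)<.006);Q=W[m]
        if len(Q)>9:print(n,k,len(Q),cv2.minEnclosingCircle(Q[:,:2].astype(np.float32)),np.round(Q.mean(0),4))
E
```

```text
[0.5331 0.2276 0.3295] yaw_y 130.35 tilt [ 0. -0. -1.] F [ 0.5 -0.1  0.6] w 0.942 gf 0.0 t 24.0 j [ 39.  15.   2.   0. -77. -89.]
[ 0.2625 -0.3459 -0.0503]
scene disc 148 ((0.5426430702209473, 0.36426350474357605), 0.03604701906442642) [0.5399 0.359  0.1234]
scene stem 10 ((0.5424771308898926, 0.3662234842777252), 0.006846105679869652) [0.5418 0.364  0.1772]
```

Cap disc top at z≈0.124 and stem top at about 0.178 in the image, so it is seated. On to the large weight.

Call:
servo_tool([
  [0.024,-0.032,-0.01],
  [0.048,-0.064,-0.02],
  [0.072,-0.095,-0.03],
  [0.096,-0.127,-0.03],
  [0.12,-0.159,-0.03],
], spin=[0,0,0,0,0], grip=[0,0,0,0,0])

```text
time_s: 24.53
tcp_pos: [0.545, 0.0287, 0.3592]
ee_rot: [[-0.762, -0.648, 0.003], [-0.648, 0.762, 0.001], [-0.003, -0.001, -1.0]]
wrist_force: [1.1, 0.2, -0.5]
gripper_width: 0.997
gripper_force: 0.0
```

Call:
servo_tool([
  [0.024,-0.032,0],
  [0.048,-0.064,0],
  [0.072,-0.095,0],
  [0.096,-0.127,0],
  [0.12,-0.159,0],
], spin=[0,0,0,0,0], grip=[0,0,0,0,0])

```text
time_s: 24.95
tcp_pos: [0.5563, -0.1705, 0.3583]
ee_rot: [[-0.762, -0.648, 0.001], [-0.648, 0.762, -0.0], [-0.001, -0.001, -1.0]]
wrist_force: [2.1, 0.0, 0.2]
gripper_width: 1.0
gripper_force: 0.0
```

Call:
servo_tool([
  [0.02,-0.026,0],
  [0.02,-0.026,0.04],
  [0.02,-0.026,0.08],
  [0.02,-0.026,0.12],
  [0.02,-0.026,0.16],
], spin=[0,0,0,0,0], grip=[0,0,0,0,0])

```text
time_s: 25.37
tcp_pos: [0.558, -0.2019, 0.1967]
ee_rot: [[-0.763, -0.647, 0.002], [-0.647, 0.763, -0.0], [-0.001, -0.001, -1.0]]
wrist_force: [0.6, -0.5, -0.3]
gripper_width: 1.004
gripper_force: 0.0
```

Call:
servo_tool([
  [0,0,0.04],
  [0,0,0.08],
  [0,0,0.1],
  [0,0,0.1],
  [0,0,0.1],
], spin=[0,0,0,0,0], grip=[0,0,0,0,0])

```text
time_s: 25.78
tcp_pos: [0.5583, -0.2016, 0.0974]
ee_rot: [[-0.762, -0.648, -0.002], [-0.648, 0.762, -0.0], [0.001, 0.001, -1.0]]
wrist_force: [0.2, -0.5, 2.0]
gripper_width: 0.998
gripper_force: 0.0
```

```bash
python3 d.py .557 -.206 .029
python3 - <<'E'
from h import *
c=capture("top");W=cloud(c)
for k,z in(("disc",.125),("stem",.18)):
        m=(np.hypot(W[...,0]-.5475,W[...,1]-.368)<.05)&(abs(W[...,2]-z)<.006);Q=W[m]
        if len(Q)>9:print(k,len(Q),cv2.minEnclosingCircle(Q[:,:2].astype(np.float32)),np.round(Q.mean(0),4))
E
```

```text
[ 0.5583 -0.2016  0.0974] yaw_y 130.37 tilt [ 0.001  0.001 -1.   ] F [ 0.2 -0.5  2. ] w 0.998 gf 0.0 t 25.8 j [ -4.  27. -15.   0. -48. -45.]
[ 0.0037 -0.0026  0.0684]
disc 663 ((0.5478394031524658, 0.36727333068847656), 0.036026109009981155) [0.5465 0.3651 0.1255]
stem 34 ((0.544529139995575, 0.3660869896411896), 0.006021199282258749) [0.5469 0.3669 0.1797]
```

Run:
```python
from h import *
c=capture("scene");W=cloud(c);X,Y,H=W[...,0],W[...,1],W[...,2]
c2=capture("top");W2=cloud(c2)
for w_ in(W,W2):
    for x0,x1 in((.34,.38),(.38,.42),(.42,.44),(.44,.46),(.46,.48),(.48,.52),(.52,.6)):
        q=w_[(w_[...,0]>x0)&(w_[...,0]<x1)&(w_[...,1]>-.15)&(w_[...,1]<.05)&(w_[...,2]>.04)&(w_[...,2]<.23)]
        if len(q):i=q[:,1].argmin();print(x0,len(q),q[i].round(3))
```

```text
0.34 1109 [ 0.359 -0.142  0.089]
0.38 924 [ 0.387 -0.088  0.101]
0.42 595 [ 0.429 -0.136  0.088]
0.44 396 [ 0.449 -0.084  0.138]
0.46 429 [ 0.478 -0.149  0.185]
0.48 931 [ 0.495 -0.15   0.186]
0.52 586 [ 0.537 -0.15   0.178]
0.34 190 [ 0.36  -0.137  0.094]
0.42 155 [ 0.429 -0.132  0.091]
0.44 26 [ 0.44  -0.129  0.091]
0.46 41 [ 0.477 -0.149  0.184]
0.48 367 [ 0.496 -0.15   0.19 ]
0.52 468 [ 0.546 -0.15   0.188]
```

Call:
servo_tool([
  [0.0035,-0.0025,0.02],
  [0.0035,-0.0025,0.045],
  [0.0035,-0.0025,0.06],
  [0.0035,-0.0025,0.067],
  [0.0035,-0.0025,0.067],
], spin=[0,0,0,0,0], grip=[0,0,0,0,0])

```text
time_s: 26.35
tcp_pos: [0.5572, -0.2057, 0.0307]
ee_rot: [[-0.762, -0.647, -0.0], [-0.647, 0.762, -0.0], [0.0, 0.0, -1.0]]
wrist_force: [0.6, -0.3, 0.1]
gripper_width: 1.002
gripper_force: 0.0
```

Call:
servo_tool([
  [0,0,0],
  [0,0,0],
  [0,0,0],
  [0,0,0],
  [0,0,0],
], spin=[0,0,0,0,0], grip=[0.3,1,1,1,1])

```text
time_s: 26.77
tcp_pos: [0.5577, -0.2057, 0.0316]
ee_rot: [[-0.762, -0.647, 0.002], [-0.647, 0.762, -0.0], [-0.001, -0.001, -1.0]]
wrist_force: [0.8, 0.8, 2.4]
gripper_width: 0.735
gripper_force: 30.0
```

```bash
python3 d.py .557 -.206 .029
```

```text
[ 0.5577 -0.2057  0.0316] yaw_y 130.35 tilt [-0.001 -0.001 -1.   ] F [0.8 0.8 2.4] w 0.735 gf 30.0 t 26.8 j [ -5.  32. -18.   0. -40. -45.]
[0.0007 0.0002 0.0026]
```

Call:
servo_tool([
  [0,0,-0.005],
  [0,0,-0.03],
  [0,0,-0.07],
  [0,0,-0.11],
  [0,0,-0.15],
], spin=[0,0,0,0,0], grip=[1,1,1,1,1])

```text
time_s: 27.18
tcp_pos: [0.5555, -0.2053, 0.1809]
ee_rot: [[-0.763, -0.647, -0.004], [-0.647, 0.763, 0.001], [0.002, 0.003, -1.0]]
wrist_force: [0.7, -0.6, -5.0]
gripper_width: 0.736
gripper_force: 30.0
```

Call:
servo_tool([
  [0,0,-0.04],
  [0,0,-0.08],
  [-0.006,0.008,-0.12],
  [-0.02,0.026,-0.15],
  [-0.042,0.055,-0.17],
], spin=[0,0,0,0,0], grip=[1,1,1,1,1])

```text
time_s: 27.6
tcp_pos: [0.5534, -0.1378, 0.3536]
ee_rot: [[-0.765, -0.644, 0.003], [-0.644, 0.765, -0.001], [-0.002, -0.003, -1.0]]
wrist_force: [1.7, 0.6, -4.1]
gripper_width: 0.735
gripper_force: 30.0
```

Call:
servo_tool([
  [-0.025,0.032,0],
  [-0.05,0.064,0],
  [-0.075,0.096,0],
  [-0.1,0.129,0],
  [-0.125,0.161,0],
], spin=[0,0,0,0,0], grip=[1,1,1,1,1])

```text
time_s: 28.02
tcp_pos: [0.5427, 0.0689, 0.3494]
ee_rot: [[-0.762, -0.647, -0.003], [-0.647, 0.762, 0.0], [0.002, 0.002, -1.0]]
wrist_force: [0.4, -0.0, -4.7]
gripper_width: 0.734
gripper_force: 30.0
```

Call:
servo_tool([
  [-0.025,0.032,0],
  [-0.05,0.064,0],
  [-0.075,0.098,0.01],
  [-0.1,0.131,0.03],
  [-0.12,0.156,0.06],
], spin=[0,0,0,0,0], grip=[1,1,1,1,1])

```text
time_s: 28.43
tcp_pos: [0.5348, 0.2606, 0.2967]
ee_rot: [[-0.761, -0.648, 0.003], [-0.648, 0.761, 0.003], [-0.004, 0.001, -1.0]]
wrist_force: [1.3, -0.4, -4.6]
gripper_width: 0.735
gripper_force: 30.0
```

```bash
python3 d.py .535 .285 .23 .547 .367 .23
```

```text
[0.5348 0.2606 0.2967] yaw_y 130.42 tilt [-0.004  0.001 -1.   ] F [ 1.3 -0.4 -4.6] w 0.735 gf 30.0 t 28.4 j [ 42.  17.   1.  -0. -73. -91.]
[-0.0157  0.0184  0.0667]
[-0.078  0.073  0.067]
```

Call:
servo_tool([
  [0,0,0.03],
  [0,0,0.06],
  [-0.026,0.024,0.062],
  [-0.052,0.048,0.062],
  [-0.077,0.073,0.062],
], spin=[0,0,0,0,0], grip=[1,1,1,1,1])

```text
time_s: 28.85
tcp_pos: [0.5456, 0.363, 0.2313]
ee_rot: [[-0.763, -0.646, -0.004], [-0.646, 0.763, -0.004], [0.005, -0.0, -1.0]]
wrist_force: [1.4, 0.4, -3.9]
gripper_width: 0.739
gripper_force: 30.0
```

Call:
servo_tool([
  [0,0,0],
  [0,0,0],
  [0,0,0.01],
  [0,0,0.01],
  [0,0,0.01],
], spin=[0,0,0,0,0], grip=[1,1,1,1,1])

```text
time_s: 29.27
tcp_pos: [0.5459, 0.3615, 0.2223]
ee_rot: [[-0.763, -0.646, -0.003], [-0.646, 0.763, -0.002], [0.004, 0.0, -1.0]]
wrist_force: [0.0, -0.5, -5.2]
gripper_width: 0.736
gripper_force: 30.0
```

```bash
python3 d.py .547 .367 .2
```

```text
[0.5459 0.3615 0.2223] yaw_y 130.26 tilt [ 0.004  0.    -1.   ] F [ 0.  -0.5 -5.2] w 0.736 gf 30.0 t 29.3 j [ 48.  26.   3.  -0. -67. -97.]
[-0.0045  0.0035  0.0223]
```

Call:
servo_tool([
  [-0.0035,0.0035,0],
  [-0.0035,0.0035,0],
  [-0.0035,0.0035,0],
  [-0.0035,0.0035,0],
  [-0.0035,0.0035,0],
], spin=[0,0,0,0,0], grip=[1,1,1,1,1])

```text
time_s: 29.68
tcp_pos: [0.5471, 0.368, 0.2241]
ee_rot: [[-0.762, -0.647, 0.0], [-0.647, 0.762, 0.0], [-0.0, 0.0, -1.0]]
wrist_force: [-0.5, -0.4, -4.8]
gripper_width: 0.733
gripper_force: 30.0
```

```bash
python3 d.py .547 .367 .2
python3 - <<'E'
from h import *
c=capture("scene");p=px(c,np.array([.548,.368,.15]));cv2.imwrite("pics/s5.png",cv2.resize(c["pixels"][p[1]-60:p[1]+60,p[0]-70:p[0]+70],None,fx=5,fy=5,interpolation=3))
E
```

```text
[0.5471 0.368  0.2241] yaw_y 130.33 tilt [-0.  0. -1.] F [-0.5 -0.4 -4.8] w 0.733 gf 30.0 t 29.7 j [ 48.  26.   4.  -0. -67. -98.]
[ 0.0007 -0.0007  0.0241]
```

View pics/s5.png

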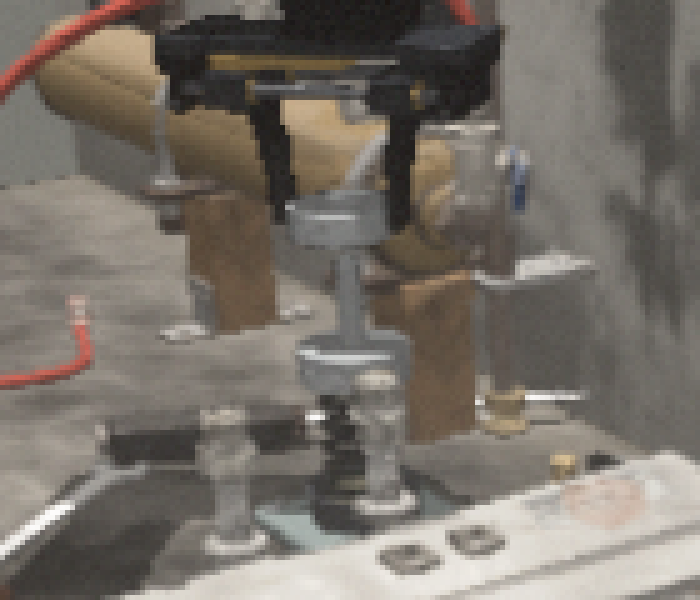

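The crop shows the ring's left edge at x=287 and the cap's at 297, with the stem at 352, so the ring may be off to the left. I'll measure it numerically before lowering.

Run:
```python
from h import *
from scipy.optimize import least_squares
def fit(Q,r):
    f=lambda p:np.hypot(Q[:,0]-p[0],Q[:,1]-p[1])-r
    s=least_squares(f,[.545,.365],loss="soft_l1",f_scale=.001);return s.x.round(4),np.abs(s.fun).mean().round(4)
for n in("scene","top"):
    c=capture(n);W=cloud(c);d=np.hypot(W[...,0]-.547,W[...,1]-.367)
    print(n,[px(c,np.array(q)).tolist() for q in([.547,.367,.202],[.547,.367,.125],[.547,.367,.181])], px(c,np.array([.548,.368,.15])))
    cam=-np.array(c["R"]).T@c["t"]
    for k,z0,z1,r,R in(("ring side",.194,.208,.033,.045),("cap side",.105,.121,.035,.045),("stem",.14,.17,.008,.02)):
        Q=W[(d<R)&(W[...,2]>z0)&(W[...,2]<z1)]
        if len(Q)<12:continue
        print(k,len(Q),np.c_[Q.min(0),Q.max(0)].round(3).tolist(),"fit",fit(Q,r))
    # silhouettes on rows
    if n=="scene":
        for z in(.2,.118,.155):
            v=px(c,np.array([.547,.367,z]))[1];print(z,v,[(int(u),round(float(c["depth"][v,u]),3)) for u in range(230,285,2)])
```

```text
scene [[252, 141], [253, 166], [252, 148]] [253 158]
ring side 133 [[0.507, 0.577], [0.327, 0.393], [0.194, 0.208]] fit (array([0.5458, 0.3681]), np.float64(0.0041))
cap side 88 [[0.509, 0.574], [0.332, 0.38], [0.105, 0.121]] fit (array([0.5455, 0.3687]), np.float64(0.0015))
stem 49 [[0.535, 0.552], [0.356, 0.37], [0.141, 0.17]] fit (array([0.5447, 0.3676]), np.float64(0.0019))
0.2 142 [(230, 1.832), (232, 1.838), (234, 1.842), (236, 2.038), (238, 1.394), (240, 1.382), (242, 1.374), (244, 1.369), (246, 1.362), (248, 1.367), (250, 1.366), (252, 1.362), (254, 1.364), (256, 1.368), (258, 1.376), (260, 1.379), (262, 1.374), (264, 1.389), (266, 1.538), (268, 1.542), (270, 1.527), (272, 1.516), (274, 1.51), (276, 1.503), (278, 1.496), (280, 1.499), (282, 1.571), (284, 1.698)]
0.118 168 [(230, 1.826), (232, 1.835), (234, 1.834), (236, 1.819), (238, 1.838), (240, 1.825), (242, 1.414), (244, 1.418), (246, 1.422), (248, 1.416), (250, 1.412), (252, 1.413), (254, 1.42), (256, 1.418), (258, 1.411), (260, 1.412), (262, 1.414), (264, 1.425), (266, 1.596), (268, 1.602), (270, 1.608), (272, 1.617), (274, 1.609), (276, 1.62), (278, 1.785), (280, 1.775), (282, 1.62), (284, 1.614)]
0.155 156 [(230, 1.862), (232, 1.872), (234, 1.868), (236, 1.874), (238, 1.973), (240, 1.968), (242, 1.975), (244, 1.963), (246, 1.974), (248, 1.978), (250, 1.406), (252, 1.406), (254, 1.412), (256, 1.567), (258, 1.576), (260, 1.578), (262, 1.577), (264, 1.57), (266, 1.579), (268, 1.574), (270, 1.58), (272, 1.589), (274, 1.591), (276, 1.597), (278, 1.759), (280, 1.581), (282, 1.591), (284, 1.601)]
top [[111, 179], [123, 184], [115, 180]] [119 182]
ring side 73 [[0.513, 0.56], [0.335, 0.392], [0.195, 0.208]] fit (array([0.5482, 0.3696]), np.float64(0.0035))
cap side 77 [[0.513, 0.576], [0.331, 0.369], [0.105, 0.121]] fit (array([0.5485, 0.3686]), np.float64(0.002))
```

The arithmetic puts the ring within about 2 mm of the stem: its right edge is hidden by the near finger, and the jaws centre it at the same TCP position where the cap was released. I'll lower slowly and watch the force.

Call:
servo_tool([
  [0,0,0.005],
  [0,0,0.01],
  [0,0,0.014],
  [0,0,0.018],
  [0,0,0.022],
], spin=[0,0,0,0,0], grip=[1,1,1,1,1])

```text
time_s: 30.25
tcp_pos: [0.5469, 0.368, 0.201]
ee_rot: [[-0.762, -0.647, -0.001], [-0.647, 0.762, -0.001], [0.001, -0.0, -1.0]]
wrist_force: [-0.1, 0.0, -4.9]
gripper_width: 0.736
gripper_force: 30.0
```

```bash
python3 d.py .547 .3677 .1566
```

```text
[0.5469 0.368  0.201 ] yaw_y 130.34 tilt [ 0.001 -0.    -1.   ] F [-0.1  0.  -4.9] w 0.736 gf 30.0 t 30.2 j [ 48.  27.   2.  -0. -65. -98.]
[ 0.0001 -0.0002  0.0444]
```

Bottom at 0.169, past the stem tip at 0.181, and the force shows only the weight. Continuing.

Call:
servo_tool([
  [0,0,0.006],
  [0,0,0.013],
  [0,0,0.02],
  [0,0,0.027],
  [0,0,0.034],
], spin=[0,0,0,0,0], grip=[1,1,1,1,1])

```text
time_s: 30.67
tcp_pos: [0.547, 0.368, 0.1669]
ee_rot: [[-0.762, -0.647, -0.0], [-0.647, 0.762, -0.0], [0.0, -0.0, -1.0]]
wrist_force: [0.1, -1.1, -5.0]
gripper_width: 0.737
gripper_force: 30.0
```

Call:
servo_tool([
  [0,0,0.003],
  [0,0,0.006],
  [0,0,0.008],
  [0,0,0.009],
  [0,0,0.009],
], spin=[0,0,0,0,0], grip=[1,1,1,1,1])

```text
time_s: 31.08
tcp_pos: [0.5471, 0.3681, 0.1588]
ee_rot: [[-0.762, -0.647, 0.0], [-0.647, 0.762, 0.0], [-0.0, -0.0, -1.0]]
wrist_force: [0.2, 0.1, -5.2]
gripper_width: 0.739
gripper_force: 30.0
```

Call:
servo_tool([
  [0,0,0.001],
  [0,0,0.0015],
  [0,0,0.002],
  [0,0,0.002],
  [0,0,0.002],
], spin=[0,0,0,0,0], grip=[1,1,1,1,1])

```text
time_s: 31.5
tcp_pos: [0.5471, 0.3681, 0.1569]
ee_rot: [[-0.762, -0.647, 0.0], [-0.647, 0.762, 0.0], [-0.0, -0.0, -1.0]]
wrist_force: [-0.1, -0.0, -4.8]
gripper_width: 0.737
gripper_force: 30.0
```

Call:
servo_tool([
  [0,0,0.0005],
  [0,0,0.001],
  [0,0,0.0015],
  [0,0,0.0015],
  [0,0,0.0015],
], spin=[0,0,0,0,0], grip=[1,1,1,1,1])

```text
time_s: 31.92
tcp_pos: [0.5474, 0.3682, 0.1566]
ee_rot: [[-0.762, -0.648, 0.001], [-0.648, 0.762, 0.001], [-0.001, -0.0, -1.0]]
wrist_force: [-2.7, -1.3, 2.7]
gripper_width: 0.733
gripper_force: 30.0
```

Contact. Release, retreat and turn toward the medium weight, with the jaw axis along world x there so the gripper clears the block.

Call:
servo_tool([
  [0,0,0],
  [0,0,0],
  [0,0,0],
  [0,0,0],
  [0,0,0],
], spin=[0,0,0,0,0], grip=[0.2,0.1,0,0,0])

```text
time_s: 32.33
tcp_pos: [0.5472, 0.3682, 0.1552]
ee_rot: [[-0.762, -0.647, 0.0], [-0.647, 0.762, 0.0], [-0.0, -0.0, -1.0]]
wrist_force: [0.0, 0.3, 0.5]
gripper_width: 0.969
gripper_force: 0.0
```

Call:
servo_tool([
  [0,0,-0.01],
  [0,0,-0.03],
  [0,0,-0.06],
  [0,0,-0.085],
  [0.02,-0.017,-0.085],
], spin=[0,0,0,0,0], grip=[0,0,0,0,0])

```text
time_s: 32.75
tcp_pos: [0.546, 0.3466, 0.2471]
ee_rot: [[-0.76, -0.65, 0.012], [-0.65, 0.76, 0.008], [-0.014, -0.002, -1.0]]
wrist_force: [0.7, 1.0, 2.1]
gripper_width: 0.998
gripper_force: 0.0
```

Call:
servo_tool([
  [0.025,-0.02,0],
  [0.047,-0.038,0],
  [0.08,-0.036,0],
  [0.11,-0.03,0],
  [0.14,-0.024,0],
], spin=[0,0,-7,-14,-21], grip=[0,0,0,0,0])

```text
time_s: 33.17
tcp_pos: [0.4509, 0.232, 0.2409]
ee_rot: [[-0.475, -0.88, 0.001], [-0.88, 0.475, 0.0], [-0.001, -0.0, -1.0]]
wrist_force: [-0.8, -0.4, 0.9]
gripper_width: 1.002
gripper_force: 0.0
```

```bash
python3 d.py .3905 .207 .2
python3 - <<'E'
from h import *
for n in("top","scene"):
    c=capture(n);W=cloud(c)
    for k,z in(("ring",.145),("stem",.18)):
        m=(np.hypot(W[...,0]-.5475,W[...,1]-.368)<.05)&(abs(W[...,2]-z)<.006);Q=W[m]
        if len(Q)>9:print(n,k,len(Q),cv2.minEnclosingCircle(Q[:,:2].astype(np.float32)),np.round(Q.mean(0),4))
E
```

```text
[0.4509 0.232  0.2409] yaw_y 151.61 tilt [-0.001 -0.    -1.   ] F [-0.8 -0.4  0.9] w 1.002 gf 0.0 t 33.2 j [ 46.  11. -16.   0. -63. -74.]
[0.0508 0.0413 0.0408]
top ring 256 ((0.5518695116043091, 0.3668287694454193), 0.032613396644592285) [0.5628 0.3622 0.1455]
scene ring 124 ((0.5431032776832581, 0.36513757705688477), 0.03462496027350426) [0.5405 0.3599 0.1433]
scene stem 11 ((0.5420076251029968, 0.36499589681625366), 0.006199182476848364) [0.5412 0.3629 0.1772]
```

Call:
servo_tool([
  [0.02,0.016,0],
  [0.04,0.032,0],
  [0.051,0.041,0.01],
  [0.051,0.041,0.04],
  [0.051,0.041,0.08],
], spin=[-7,-14,-21,-28,-28.5], grip=[0,0,0,0,0])

```text
time_s: 33.68
tcp_pos: [0.3933, 0.2105, 0.1635]
ee_rot: [[0.002, -1.0, 0.009], [-1.0, -0.002, 0.008], [-0.008, -0.009, -1.0]]
wrist_force: [0.9, 0.5, -1.2]
gripper_width: 0.999
gripper_force: 0.0
```

Call:
servo_tool([
  [0,0,0.03],
  [0,0,0.06],
  [0,0,0.08],
  [0,0,0.08],
  [0,0,0.08],
], spin=[0,0,0,0,0], grip=[0,0,0,0,0])

```text
time_s: 34.1
tcp_pos: [0.3918, 0.2086, 0.0803]
ee_rot: [[-0.003, -1.0, -0.0], [-1.0, 0.003, -0.001], [0.001, 0.0, -1.0]]
wrist_force: [0.6, -0.7, 0.3]
gripper_width: 1.001
gripper_force: 0.0
```

```bash
python3 d.py .3905 .2075 .030;  python3 - <<'E'
from h import *
c=capture("top");W=cloud(c)
p=px(c,np.array([.39,.207,.016]));cv2.imwrite("pics/md.png",cv2.resize(c["pixels"][p[1]-50:p[1]+50,p[0]-65:p[0]+65],None,fx=5,fy=5,interpolation=3));print(p)
for k,z in(("ring",.145),("stem",.18)):
        m=(np.hypot(W[...,0]-.5475,W[...,1]-.368)<.05)&(abs(W[...,2]-z)<.006);Q=W[m]
        if len(Q)>9:print(k,len(Q),cv2.minEnclosingCircle(Q[:,:2].astype(np.float32)),np.round(Q.mean(0),4))
E
```

```text
[0.3918 0.2086 0.0803] yaw_y 179.84 tilt [ 0.001  0.    -1.   ] F [ 0.6 -0.7  0.3] w 1.001 gf 0.0 t 34.1 j [ 49.  17. -37.   0. -36. -49.]
[0.0011 0.0012 0.0503]
[203 257]
ring 580 ((0.5466001629829407, 0.36733177304267883), 0.0335063636302948) [0.5464 0.3663 0.1455]
stem 30 ((0.546930193901062, 0.3668469190597534), 0.00707033509388566) [0.5469 0.367  0.18  ]
```

View pics/md.png

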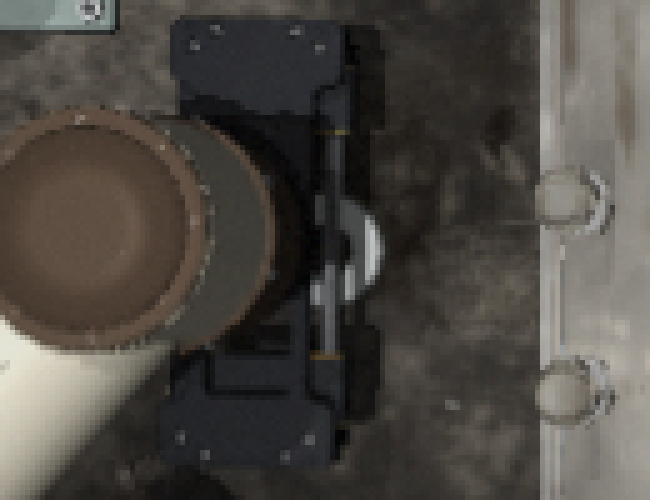

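The crop shows the medium ring (350,250) under the jaws and centred between the fingers, with the block clear on the right (540). Descend and grip.

Call:
servo_tool([
  [0.001,0.001,0.02],
  [0.001,0.001,0.04],
  [0.001,0.001,0.05],
  [0.001,0.001,0.05],
  [0.001,0.001,0.05],
], spin=[0,0,0,0,0], grip=[0,0,0,0,0])

```text
time_s: 34.57
tcp_pos: [0.3913, 0.2083, 0.0316]
ee_rot: [[-0.002, -1.0, 0.002], [-1.0, 0.002, 0.002], [-0.002, -0.002, -1.0]]
wrist_force: [0.5, 0.4, 0.6]
gripper_width: 0.998
gripper_force: 0.0
```

Call:
servo_tool([
  [0,0,0],
  [0,0,0],
  [0,0,0],
  [0,0,0],
  [0,0,0],
], spin=[0,0,0,0,0], grip=[0.3,0.6,1,1,1])

```text
time_s: 34.98
tcp_pos: [0.3904, 0.2074, 0.0308]
ee_rot: [[-0.003, -1.0, 0.001], [-1.0, 0.003, 0.001], [-0.001, -0.001, -1.0]]
wrist_force: [-0.5, 0.0, 0.4]
gripper_width: 0.706
gripper_force: 0.0
```

Call:
servo_tool([
  [0,0,0],
  [0,0,0],
  [0,0,0],
  [0,0,0],
  [0,0,0],
], spin=[0,0,0,0,0], grip=[1,1,1,1,1])

```text
time_s: 35.4
tcp_pos: [0.3903, 0.2073, 0.0305]
ee_rot: [[-0.003, -1.0, 0.0], [-1.0, 0.003, 0.0], [-0.0, -0.0, -1.0]]
wrist_force: [-0.2, -0.3, 3.9]
gripper_width: 0.612
gripper_force: 30.0
```

Call:
servo_tool([
  [0,0,-0.005],
  [0,0,-0.03],
  [0,0,-0.07],
  [0,0,-0.11],
  [0,0,-0.15],
], spin=[0,0,0,0,0], grip=[1,1,1,1,1])

```text
time_s: 35.82
tcp_pos: [0.3892, 0.2063, 0.1814]
ee_rot: [[-0.003, -1.0, -0.002], [-1.0, 0.003, -0.002], [0.002, 0.002, -1.0]]
wrist_force: [1.3, 1.4, -3.0]
gripper_width: 0.612
gripper_force: 30.0
```

```bash
python3 d.py .535 .29 .24
```

```text
[0.3892 0.2063 0.1814] yaw_y 179.81 tilt [ 0.002  0.002 -1.   ] F [ 1.3  1.4 -3. ] w 0.612 gf 30.0 t 35.8 j [ 49.   8. -30.  -0. -53. -49.]
[-0.0841 -0.1454 -0.059 ]
```

Call:
servo_tool([
  [-0.016,-0.028,-0.012],
  [-0.032,-0.056,-0.024],
  [-0.048,-0.085,-0.036],
  [-0.066,-0.115,-0.048],
  [-0.08,-0.143,-0.056],
], spin=[7,14,21,28,35], grip=[1,1,1,1,1])

```text
time_s: 36.23
tcp_pos: [0.5346, 0.2876, 0.2369]
ee_rot: [[-0.581, -0.814, -0.0], [-0.814, 0.581, 0.001], [-0.0, 0.0, -1.0]]
wrist_force: [-0.2, 0.4, -1.9]
gripper_width: 0.61
gripper_force: 30.0
```

Call:
servo_tool([
  [0,0,0],
  [0,0,0],
  [0,0,0],
  [0,0,0],
  [0,0,0],
], spin=[7,14.5,14.5,14.5,14.5], grip=[1,1,1,1,1])

```text
time_s: 36.65
tcp_pos: [0.5329, 0.2864, 0.2358]
ee_rot: [[-0.761, -0.649, -0.001], [-0.649, 0.761, -0.001], [0.001, 0.0, -1.0]]
wrist_force: [-0.1, 0.7, -2.4]
gripper_width: 0.61
gripper_force: 30.0
```

```bash
python3 d.py .5472 .368 .235
```

```text
[0.5329 0.2864 0.2358] yaw_y 130.48 tilt [ 0.001  0.    -1.   ] F [-0.1  0.7 -2.4] w 0.61 gf 30.0 t 36.6 j [ 44.  21.  -3.  -0. -66. -93.]
[-0.0639  0.0527  0.0007]
```

Call:
servo_tool([
  [-0.02,0.017,0],
  [-0.045,0.037,0],
  [-0.064,0.053,0],
  [-0.064,0.053,0],
  [-0.064,0.053,0],
], spin=[0,0,0,0,0], grip=[1,1,1,1,1])

```text
time_s: 37.07
tcp_pos: [0.5473, 0.3695, 0.2355]
ee_rot: [[-0.76, -0.65, -0.001], [-0.65, 0.76, -0.001], [0.001, 0.0, -1.0]]
wrist_force: [-0.1, -0.5, -3.3]
gripper_width: 0.611
gripper_force: 30.0
```

Call:
servo_tool([
  [0,0,0],
  [0,0,0],
  [0,0,0.01],
  [0,0,0.01],
  [0,0,0.01],
], spin=[0,0,0,0,0], grip=[1,1,1,1,1])

```text
time_s: 37.48
tcp_pos: [0.5474, 0.3676, 0.2253]
ee_rot: [[-0.763, -0.647, -0.002], [-0.647, 0.763, -0.002], [0.002, -0.0, -1.0]]
wrist_force: [-0.6, -0.2, -2.2]
gripper_width: 0.61
gripper_force: 30.0
```

```bash
python3 d.py .5472 .368 .235
```

```text
[0.5474 0.3676 0.2253] yaw_y 130.31 tilt [ 0.002 -0.    -1.   ] F [-0.6 -0.2 -2.2] w 0.61 gf 30.0 t 37.5 j [ 48.  26.   4.  -0. -68. -98.]
[-0.      0.0005 -0.0097]
```

Call:
servo_tool([
  [0,0,0.004],
  [0,0,0.009],
  [0,0,0.014],
  [0,0,0.019],
  [0,0,0.024],
], spin=[0,0,0,0,0], grip=[1,1,1,1,1])

```text
time_s: 37.9
tcp_pos: [0.5478, 0.3685, 0.2015]
ee_rot: [[-0.762, -0.647, -0.0], [-0.647, 0.762, -0.0], [0.001, -0.0, -1.0]]
wrist_force: [0.5, 0.5, -2.6]
gripper_width: 0.613
gripper_force: 30.0
```

Call:
servo_tool([
  [0,0,0.005],
  [0,0,0.01],
  [0,0,0.015],
  [0,0,0.019],
  [0,0,0.021],
], spin=[0,0,0,0,0], grip=[1,1,1,1,1])

```text
time_s: 38.32
tcp_pos: [0.5477, 0.3684, 0.1804]
ee_rot: [[-0.762, -0.647, -0.001], [-0.647, 0.762, -0.001], [0.001, 0.0, -1.0]]
wrist_force: [-0.2, -1.4, -1.7]
gripper_width: 0.611
gripper_force: 30.0
```

```bash
python3 d.py .5472 .368 .1755
```

```text
[0.5477 0.3684 0.1804] yaw_y 130.33 tilt [ 0.001  0.    -1.   ] F [-0.2 -1.4 -1.7] w 0.611 gf 30.0 t 38.3 j [ 48.  28.   1.  -0. -62. -98.]
[ 0.0006 -0.      0.0049]
```

Call:
servo_tool([
  [0,0,0.001],
  [0,0,0.002],
  [0,0,0.003],
  [0,0,0.004],
  [0,0,0.0045],
], spin=[0,0,0,0,0], grip=[1,1,1,1,1])

```text
time_s: 38.73
tcp_pos: [0.5479, 0.3686, 0.1769]
ee_rot: [[-0.762, -0.647, 0.0], [-0.647, 0.762, 0.0], [-0.0, 0.0, -1.0]]
wrist_force: [0.0, -0.7, -3.2]
gripper_width: 0.612
gripper_force: 30.0
```

Call:
servo_tool([
  [0,0,0.0005],
  [0,0,0.001],
  [0,0,0.001],
  [0,0,0.001],
  [0,0,0.001],
], spin=[0,0,0,0,0], grip=[1,1,1,1,1])

```text
time_s: 39.15
tcp_pos: [0.5479, 0.3686, 0.1759]
ee_rot: [[-0.762, -0.647, 0.0], [-0.647, 0.762, 0.0], [-0.0, -0.0, -1.0]]
wrist_force: [-0.2, -0.1, -1.9]
gripper_width: 0.613
gripper_force: 30.0
```

Call:
servo_tool([
  [0,0,0.0005],
  [0,0,0.001],
  [0,0,0.001],
  [0,0,0.001],
  [0,0,0.001],
], spin=[0,0,0,0,0], grip=[1,1,1,1,1])

```text
time_s: 39.57
tcp_pos: [0.5481, 0.3687, 0.1756]
ee_rot: [[-0.762, -0.647, 0.001], [-0.647, 0.762, 0.0], [-0.001, -0.0, -1.0]]
wrist_force: [-1.2, -0.7, 2.6]
gripper_width: 0.612
gripper_force: 30.0
```

Contact. Release and retreat, then on to the small weight.

Call:
servo_tool([
  [0,0,0],
  [0,0,0],
  [0,0,0],
  [0,0,0],
  [0,0,0],
], spin=[0,0,0,0,0], grip=[0.3,0.2,0.2,0.2,0.2])

```text
time_s: 39.98
tcp_pos: [0.548, 0.3686, 0.1745]
ee_rot: [[-0.762, -0.647, -0.0], [-0.647, 0.762, -0.0], [0.0, -0.0, -1.0]]
wrist_force: [-1.1, -0.9, 0.1]
gripper_width: 0.786
gripper_force: 0.0
```

Call:
servo_tool([
  [0,0,-0.01],
  [0,0,-0.03],
  [0,0,-0.055],
  [0,0,-0.065],
  [0.02,-0.017,-0.065],
], spin=[0,0,0,0,0], grip=[0.2,0.2,0.2,0.2,0.2])

```text
time_s: 40.4
tcp_pos: [0.5456, 0.3465, 0.2433]
ee_rot: [[-0.76, -0.65, 0.007], [-0.65, 0.76, 0.006], [-0.009, -0.0, -1.0]]
wrist_force: [0.9, 0.5, 0.2]
gripper_width: 0.799
gripper_force: 0.0
```

Call:
servo_tool([
  [0.02,-0.017,0],
  [0.045,-0.037,0],
  [0.057,-0.05,-0.03],
  [0.069,-0.065,-0.06],
  [0.08,-0.08,-0.09],
], spin=[0,0,0,0,0], grip=[0,0,0,0,0])

```text
time_s: 40.82
tcp_pos: [0.5339, 0.2285, 0.331]
ee_rot: [[-0.762, -0.647, -0.001], [-0.647, 0.762, -0.001], [0.001, -0.0, -1.0]]
wrist_force: [0.7, 1.1, 0.4]
gripper_width: 0.984
gripper_force: 0.0
```

```bash
python3 d.py .4195 -.212 .34
```

```text
[0.5339 0.2285 0.331 ] yaw_y 130.34 tilt [ 0.001 -0.    -1.   ] F [0.7 1.1 0.4] w 0.984 gf 0.0 t 40.8 j [ 39.  15.   2.   0. -77. -89.]
[ 0.3724 -0.2617 -0.0087]
```

Call:
servo_tool([
  [0.032,-0.023,0],
  [0.065,-0.046,0],
  [0.097,-0.069,0],
  [0.13,-0.091,0],
  [0.163,-0.114,0],
], spin=[0,0,0,0,0], grip=[0,0,0,0,0])

```text
time_s: 41.23
tcp_pos: [0.483, 0.036, 0.3302]
ee_rot: [[-0.762, -0.648, 0.001], [-0.648, 0.762, 0.001], [-0.001, -0.0, -1.0]]
wrist_force: [1.1, -0.7, 0.1]
gripper_width: 0.998
gripper_force: 0.0
```

Call:
servo_tool([
  [0.032,-0.023,0],
  [0.065,-0.046,0],
  [0.097,-0.069,0],
  [0.13,-0.091,0],
  [0.163,-0.114,0],
], spin=[-7,-14,-21,-28,-35], grip=[0,0,0,0,0])

```text
time_s: 41.65
tcp_pos: [0.4371, -0.1406, 0.3303]
ee_rot: [[-0.305, -0.952, 0.001], [-0.952, 0.305, 0.0], [-0.001, -0.001, -1.0]]
wrist_force: [1.1, -0.2, -0.3]
gripper_width: 1.001
gripper_force: 0.0
```

```bash
python3 d.py .4195 -.212 .2;python3 - <<'E'
from h import *
for n in("top","scene"):
    c=capture(n);W=cloud(c)
    for k,z in(("med",.161),("stem",.18)):
        m=(np.hypot(W[...,0]-.5475,W[...,1]-.368)<.05)&(abs(W[...,2]-z)<.006);Q=W[m]
        if len(Q)>9:print(n,k,len(Q),cv2.minEnclosingCircle(Q[:,:2].astype(np.float32)),np.round(Q.mean(0),4))
E
```

```text
[ 0.4371 -0.1406  0.3303] yaw_y 162.23 tilt [-0.001 -0.001 -1.   ] F [ 1.1 -0.2 -0.3] w 1.001 gf 0.0 t 41.6 j [  3.   2. -13.  -0. -74. -20.]
[ 0.0734 -0.0049  0.1303]
top med 378 ((0.5472902059555054, 0.36747533082962036), 0.027019931003451347) [0.547  0.3665 0.1613]
top stem 33 ((0.542817234992981, 0.36711084842681885), 0.005403035320341587) [0.5466 0.3669 0.1802]
scene med 87 ((0.5429432988166809, 0.36502718925476074), 0.027756569907069206) [0.5405 0.3607 0.1592]
scene stem 10 ((0.5426886081695557, 0.36663198471069336), 0.006181044038385153) [0.5429 0.3648 0.1769]
```

Call:
servo_tool([
  [0.03,-0.002,0],
  [0.06,-0.004,0],
  [0.073,-0.005,0.02],
  [0.073,-0.005,0.06],
  [0.073,-0.005,0.1],
], spin=[-7,-14,-15,-15,-15], grip=[0,0,0,0.2,0.2])

```text
time_s: 42.17
tcp_pos: [0.4211, -0.2106, 0.2302]
ee_rot: [[-0.056, -0.998, 0.006], [-0.998, 0.056, -0.0], [0.0, -0.006, -1.0]]
wrist_force: [1.4, 0.3, -1.1]
gripper_width: 0.922
gripper_force: 0.0
```

Call:
servo_tool([
  [0,0,0.04],
  [0,0,0.08],
  [0,0,0.12],
  [0,0,0.14],
  [0,0,0.14],
], spin=[0,0,0,0,0], grip=[0.2,0.2,0.2,0.2,0.2])

```text
time_s: 42.58
tcp_pos: [0.4171, -0.209, 0.0856]
ee_rot: [[-0.055, -0.998, -0.01], [-0.998, 0.055, 0.002], [-0.002, 0.01, -1.0]]
wrist_force: [0.2, -0.1, 0.3]
gripper_width: 0.796
gripper_force: 0.0
```

Call:
servo_tool([
  [0,0,0],
  [0,0,0],
  [0,0,0],
  [0,0,0],
  [0,0,0],
], spin=[0,0,0,0,0], grip=[0.2,0.2,0.2,0.2,0.2])

```text
time_s: 43.0
tcp_pos: [0.4211, -0.2101, 0.0912]
ee_rot: [[-0.054, -0.999, 0.003], [-0.999, 0.054, -0.0], [0.0, -0.003, -1.0]]
wrist_force: [-0.1, 0.4, 0.5]
gripper_width: 0.807
gripper_force: 0.0
```

```bash
python3 d.py .4195 -.212 .029
```

```text
[ 0.4211 -0.2101  0.0912] yaw_y 176.91 tilt [ 0.    -0.003 -1.   ] F [-0.1  0.4  0.5] w 0.807 gf 0.0 t 43.0 j [ -7.  18. -33.   0. -39.   4.]
[0.0019 0.0017 0.0622]
```

Call:
servo_tool([
  [0.002,0.001,0.025],
  [0.002,0.001,0.05],
  [0.002,0.001,0.061],
  [0.002,0.001,0.061],
  [0.002,0.001,0.061],
], spin=[0,0,0,0,0], grip=[0.2,0.2,0.2,0.2,0.3])

```text
time_s: 43.42
tcp_pos: [0.4193, -0.2121, 0.0291]
ee_rot: [[-0.054, -0.999, -0.0], [-0.999, 0.054, -0.0], [0.0, 0.0, -1.0]]
wrist_force: [-0.8, -0.4, 0.3]
gripper_width: 0.771
gripper_force: 0.0
```

Call:
servo_tool([
  [0,0,0],
  [0,0,0],
  [0,0,0],
  [0,0,0],
  [0,0,0],
], spin=[0,0,0,0,0], grip=[0.5,0.7,1,1,1])

```text
time_s: 43.83
tcp_pos: [0.4198, -0.2121, 0.0296]
ee_rot: [[-0.054, -0.999, 0.002], [-0.999, 0.054, -0.0], [0.0, -0.002, -1.0]]
wrist_force: [-0.1, 0.9, 3.4]
gripper_width: 0.47
gripper_force: 30.0
```

Call:
servo_tool([
  [0,0,0],
  [0,0,0],
  [0,0,0],
  [0,0,0],
  [0,0,0],
], spin=[0,0,0,0,0], grip=[1,1,1,1,1])

```text
time_s: 44.25
tcp_pos: [0.4198, -0.2121, 0.0296]
ee_rot: [[-0.053, -0.999, 0.002], [-0.999, 0.053, -0.0], [0.0, -0.002, -1.0]]
wrist_force: [0.3, 0.6, 6.0]
gripper_width: 0.471
gripper_force: 30.0
```

```bash
python3 d.py
```

```text
[ 0.4198 -0.2121  0.0296] yaw_y 176.93 tilt [ 0.    -0.002 -1.   ] F [0.3 0.6 6. ] w 0.471 gf 30.0 t 44.2 j [ -7.  24. -36.   0. -30.   4.]
```

Call:
servo_tool([
  [0,0,-0.005],
  [0,0,-0.03],
  [0,0,-0.07],
  [0,0,-0.11],
  [0,0,-0.15],
], spin=[0,0,0,0,0], grip=[1,1,1,1,1])

```text
time_s: 44.67
tcp_pos: [0.4179, -0.2118, 0.1801]
ee_rot: [[-0.054, -0.999, -0.002], [-0.999, 0.054, 0.001], [-0.0, 0.002, -1.0]]
wrist_force: [1.4, -0.3, -0.9]
gripper_width: 0.47
gripper_force: 30.0
```

Call:
servo_tool([
  [0,0,-0.04],
  [0,0,-0.08],
  [0,0,-0.11],
  [-0.01,-0.002,-0.14],
  [-0.035,-0.006,-0.16],
], spin=[0,0,0,0,0], grip=[1,1,1,1,1])

```text
time_s: 45.08
tcp_pos: [0.4266, -0.1784, 0.3418]
ee_rot: [[-0.057, -0.998, 0.003], [-0.998, 0.057, -0.001], [0.001, -0.003, -1.0]]
wrist_force: [0.4, 0.4, -1.7]
gripper_width: 0.465
gripper_force: 30.0
```

Call:
servo_tool([
  [-0.039,-0.008,0],
  [-0.078,-0.015,0],
  [-0.117,-0.022,0],
  [-0.156,-0.029,0],
  [-0.195,-0.037,0],
], spin=[0,0,0,0,0], grip=[1,1,1,1,1])

```text
time_s: 45.5
tcp_pos: [0.4735, 0.017, 0.3386]
ee_rot: [[-0.054, -0.999, -0.001], [-0.999, 0.054, 0.0], [-0.0, 0.001, -1.0]]
wrist_force: [1.6, -0.6, -1.0]
gripper_width: 0.471
gripper_force: 30.0
```

Call:
servo_tool([
  [-0.039,-0.008,0],
  [-0.078,-0.015,0],
  [-0.117,-0.022,0],
  [-0.156,-0.029,0],
  [-0.195,-0.037,0],
], spin=[7,14,21,28,35], grip=[1,1,1,1,1])

```text
time_s: 45.92
tcp_pos: [0.5211, 0.2098, 0.3383]
ee_rot: [[-0.62, -0.785, -0.002], [-0.785, 0.62, -0.001], [0.001, 0.001, -1.0]]
wrist_force: [0.8, -1.0, -0.4]
gripper_width: 0.464
gripper_force: 30.0
```

```bash
python3 d.py .533 .287 .24
```

```text
[0.5211 0.2098 0.3383] yaw_y 141.69 tilt [ 0.001  0.001 -1.   ] F [ 0.8 -1.  -0.4] w 0.464 gf 30.0 t 45.9 j [ 38.  13.   1.  -0. -78. -77.]
[-0.0681  0.0384  0.0983]
```

Call:
servo_tool([
  [-0.025,0.014,0.02],
  [-0.045,0.026,0.04],
  [-0.065,0.036,0.065],
  [-0.065,0.036,0.098],
  [-0.065,0.036,0.098],
], spin=[7,11.5,11.5,11.5,11.5], grip=[1,1,1,1,1])

```text
time_s: 46.33
tcp_pos: [0.5294, 0.2803, 0.2324]
ee_rot: [[-0.76, -0.65, -0.015], [-0.65, 0.76, -0.009], [0.017, 0.003, -1.0]]
wrist_force: [-1.6, -1.7, -3.5]
gripper_width: 0.467
gripper_force: 30.0
```

Call:
servo_tool([
  [0,0,0],
  [0,0,0],
  [0,0,0],
  [0,0,0],
  [0,0,0],
], spin=[0,0,0,0,0], grip=[1,1,1,1,1])

```text
time_s: 46.75
tcp_pos: [0.534, 0.2813, 0.2428]
ee_rot: [[-0.761, -0.649, 0.002], [-0.649, 0.761, 0.002], [-0.003, -0.0, -1.0]]
wrist_force: [-0.9, 0.9, -0.9]
gripper_width: 0.47
gripper_force: 30.0
```

```bash
python3 d.py .5475 .368 .237
```

```text
[0.534  0.2813 0.2428] yaw_y 130.48 tilt [-0.003 -0.    -1.   ] F [-0.9  0.9 -0.9] w 0.47 gf 30.0 t 46.8 j [ 43.  20.  -3.   0. -66. -93.]
[-0.0665  0.0572  0.006 ]
```

Call:
servo_tool([
  [-0.02,0.017,0.004],
  [-0.045,0.038,0.008],
  [-0.066,0.057,0.01],
  [-0.066,0.057,0.012],
  [-0.066,0.057,0.012],
], spin=[0,0,0,0,0], grip=[1,1,1,1,1])

```text
time_s: 47.17
tcp_pos: [0.5465, 0.3686, 0.2284]
ee_rot: [[-0.759, -0.651, -0.001], [-0.651, 0.759, -0.0], [0.001, 0.0, -1.0]]
wrist_force: [0.2, 0.7, -1.6]
gripper_width: 0.463
gripper_force: 30.0
```

Call:
servo_tool([
  [0,0,0],
  [0,0,0],
  [0,0,0],
  [0,0,0],
  [0,0,0],
], spin=[0,0,0,0,0], grip=[1,1,1,1,1])

```text
time_s: 47.58
tcp_pos: [0.5468, 0.3671, 0.2294]
ee_rot: [[-0.761, -0.649, 0.001], [-0.649, 0.761, 0.001], [-0.001, 0.0, -1.0]]
wrist_force: [-0.8, 0.2, -1.0]
gripper_width: 0.465
gripper_force: 30.0
```

```bash
python3 d.py .5475 .368 .19
```

```text
[0.5468 0.3671 0.2294] yaw_y 130.48 tilt [-0.001  0.    -1.   ] F [-0.8  0.2 -1. ] w 0.465 gf 30.0 t 47.6 j [ 48.  26.   4.   0. -68. -97.]
[-0.0011  0.0002  0.0394]
```

Call:
servo_tool([
  [-0.001,0,0.005],
  [-0.001,0,0.01],
  [-0.001,0,0.015],
  [-0.001,0,0.02],
  [-0.001,0,0.024],
], spin=[0,0,0,0,0], grip=[1,1,1,1,1])

```text
time_s: 48.0
tcp_pos: [0.5472, 0.3681, 0.2036]
ee_rot: [[-0.76, -0.65, -0.001], [-0.65, 0.76, -0.001], [0.001, -0.0, -1.0]]
wrist_force: [-1.1, 0.3, -0.6]
gripper_width: 0.468
gripper_force: 30.0
```

Call:
servo_tool([
  [0,0,0.003],
  [0,0,0.006],
  [0,0,0.009],
  [0,0,0.011],
  [0,0,0.011],
], spin=[0,0,0,0,0], grip=[1,1,1,1,1])

```text
time_s: 48.42
tcp_pos: [0.5472, 0.3682, 0.1933]
ee_rot: [[-0.76, -0.65, -0.001], [-0.65, 0.76, -0.001], [0.001, 0.0, -1.0]]
wrist_force: [-0.4, 0.4, -1.2]
gripper_width: 0.47
gripper_force: 30.0
```

Call:
servo_tool([
  [0,0,0.001],
  [0,0,0.002],
  [0,0,0.003],
  [0,0,0.003],
  [0,0,0.003],
], spin=[0,0,0,0,0], grip=[1,1,1,1,1])

```text
time_s: 48.83
tcp_pos: [0.5474, 0.3683, 0.1909]
ee_rot: [[-0.76, -0.65, 0.0], [-0.65, 0.76, 0.0], [-0.0, -0.0, -1.0]]
wrist_force: [-0.6, -0.0, -0.9]
gripper_width: 0.472
gripper_force: 30.0
```

```bash
python3 d.py .5475 .368 .1906
```

```text
[0.5474 0.3683 0.1909] yaw_y 130.52 tilt [-0. -0. -1.] F [-0.6 -0.  -0.9] w 0.472 gf 30.0 t 48.8 j [ 48.  28.   1.   0. -63. -97.]
[ 0.0002 -0.0003  0.0003]
```

Call:
servo_tool([
  [0,0,0.0005],
  [0,0,0.001],
  [0,0,0.001],
  [0,0,0.001],
  [0,0,0.001],
], spin=[0,0,0,0,0], grip=[1,1,1,1,1])

```text
time_s: 49.25
tcp_pos: [0.5476, 0.3684, 0.1906]
ee_rot: [[-0.76, -0.65, 0.001], [-0.65, 0.76, 0.0], [-0.001, -0.0, -1.0]]
wrist_force: [-0.7, -0.6, 4.9]
gripper_width: 0.467
gripper_force: 30.0
```

Contact at the expected height. Release and retreat.

Call:
servo_tool([
  [0,0,0],
  [0,0,0],
  [0,0,0],
  [0,0,0],
  [0,0,0],
], spin=[0,0,0,0,0], grip=[0.45,0.4,0.35,0.3,0.3])

```text
time_s: 49.67
tcp_pos: [0.5473, 0.3683, 0.1893]
ee_rot: [[-0.76, -0.65, -0.001], [-0.65, 0.76, -0.0], [0.001, 0.0, -1.0]]
wrist_force: [0.7, -0.7, 0.5]
gripper_width: 0.677
gripper_force: 0.0
```

Call:
servo_tool([
  [0,0,-0.01],
  [0,0,-0.03],
  [0,0,-0.045],
  [0,0,-0.048],
  [0.02,-0.017,-0.048],
], spin=[0,0,0,0,0], grip=[0.3,0.3,0.3,0.3,0.3])

```text
time_s: 50.08
tcp_pos: [0.5444, 0.3457, 0.239]
ee_rot: [[-0.758, -0.652, 0.004], [-0.652, 0.758, 0.004], [-0.005, 0.0, -1.0]]
wrist_force: [0.9, -0.9, 0.2]
gripper_width: 0.697
gripper_force: 0.0
```

Call:
servo_tool([
  [0.02,-0.017,0],
  [0.045,-0.037,0],
  [0.057,-0.05,-0.03],
  [0.08,-0.078,-0.05],
  [0.105,-0.108,-0.06],
], spin=[0,0,0,0,0], grip=[0.3,0.3,0.3,0.3,0.3])

```text
time_s: 50.5
tcp_pos: [0.5342, 0.1917, 0.3005]
ee_rot: [[-0.759, -0.651, 0.004], [-0.651, 0.759, 0.002], [-0.004, -0.001, -1.0]]
wrist_force: [1.4, 0.1, 0.6]
gripper_width: 0.7
gripper_force: 0.0
```

Call:
servo_tool([
  [0.02,-0.025,0],
  [0.04,-0.05,0],
  [0.06,-0.075,0],
  [0.075,-0.094,0],
  [0.075,-0.094,0],
], spin=[0,0,0,0,0], grip=[0.3,0.3,0.3,0.3,0.3])

```text
time_s: 50.92
tcp_pos: [0.537, 0.0684, 0.2979]
ee_rot: [[-0.763, -0.646, -0.001], [-0.646, 0.763, -0.0], [0.001, -0.0, -1.0]]
wrist_force: [-0.6, 0.4, 0.8]
gripper_width: 0.7
gripper_force: 0.0
```

```bash
python3 d.py;python3 - <<'E'
from h import *
for n in("top","scene"):
    c=capture(n);W=cloud(c)
    for k,z in(("small",.175),("med",.161),("stand/large",.145),("cap",.125)):
        m=(np.hypot(W[...,0]-.5475,W[...,1]-.368)<.05)&(abs(W[...,2]-z)<.005);Q=W[m]
        if len(Q)>9:print(n,k,len(Q),cv2.minEnclosingCircle(Q[:,:2].astype(np.float32)),np.round(Q.mean(0),4))
    if n=="scene":
        p=px(c,np.array([.548,.368,.1]));cv2.imwrite("pics/end.png",cv2.resize(c["pixels"][p[1]-50:p[1]+50,p[0]-60:p[0]+60],None,fx=5,fy=5,interpolation=3))
E
```

```text
[0.537  0.0684 0.2979] yaw_y 130.27 tilt [ 0.001 -0.    -1.   ] F [-0.6  0.4  0.8] w 0.7 gf 0.0 t 50.9 j [ 24.  12.  -6.   0. -72. -74.]
scene small 53 ((0.546478807926178, 0.36607226729393005), 0.022620294243097305) [0.5423 0.3622 0.1733]
scene med 67 ((0.5427404642105103, 0.3647715747356415), 0.026272207498550415) [0.5374 0.3544 0.1603]
scene stand/large 84 ((0.5434694290161133, 0.3648274540901184), 0.03370973840355873) [0.5356 0.3499 0.1444]
scene cap 74 ((0.5429873466491699, 0.3616686463356018), 0.034329503774642944) [0.5332 0.3456 0.1247]
```

View pics/end.png

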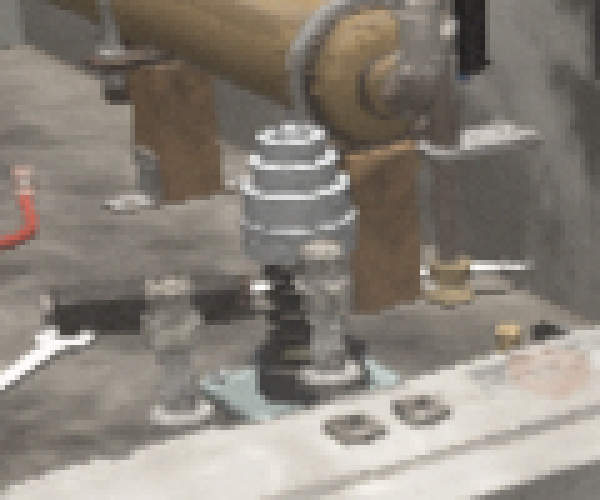

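The crop shows the full column upright and stacked in order (cap, large, medium, small, centred at about x=296), with the robot clear. Handing in.

```bash
python3 -c "from station import *;print(finish_job())"
```

```text
the job is handed in; nothing more can be done
None
```

I built the column on the stand (cartridge, cap, then large, medium and small weights) and handed it in at about 51 s. The last picture shows it upright with the arm clear; the hand-in returned no verdict.

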